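Swap the check weight for the samplers on the balance arm

ROBOT

A 6-joint arm with a two-finger parallel gripper is mounted at the origin on the work surface. World frame = base frame: x ahead of the robot, y to its left, z up, the work surface at z = 0. Lengths are in mm, angles in rad, forces in N, time in s.
With the tool pointing down it reaches from about 350 to 875 mm from the base axis. Payload 4.2 kg.
Tool frame: the origin (TCP) lies at the very end of the fingers, on their centre line; the grasp point (between the pads) lies 19 mm behind it; z points along the fingers, y is the direction in which the jaws open and shut (so a half turn about z gives the same grasp; the last joint's range is limited). The gripper opens to 85 mm and grips with 20 to 120 N. Pads are 22 mm wide; open, the fingers measure 114 mm over their backs; the gripper's body (76 mm by 85 mm) begins 54 mm behind the grasp point. The pads swing forward as they close: fully open they stand 13 mm farther back than shut.
Start: joints at [-0.89, 0.385, 0.008, 0, -1.194, -0.259], TCP at [255.89, -570.193, 231.312] pointing down, gripper open.
Joint ranges: [-3.14, 3.14], [-1.21, 2.06], [-1.07, 1.41], [-3.16, 2.05], [-2.99, -0.16], [-3.1, 3.1]. Speed limits (rad/s): [2.79, 2.79, 3.14, 3.14, 3.14, 3.14].

INTERFACE

Orientations are given as a unit quaternion [x, y, z, w].
In Python, from bench import arm, optics, job gives the robot as it stands.
- The arm moves only by the tool send_rows, never from a script. Its argument "steps" is a list that holds one entry, the list of rows, each a list of 5 numbers: the shift along the tool's x, y, z in cm, then the turn about the tool's z in rad, then the opening, from 0 (shut) to 1 (fully open). A call has 1 to 10 rows; each row shifts and turns the pose as measured when the row begins, along the tool's axes as they then stand; what a row does not reach is not made up. A row lasts 1/12 s, in which the tool goes at most 41.7 mm and 7.16 degrees, less where a joint would pass 70% of its speed; a pose out of reach is approached as far as the arm can. A call with a gripper value outside its range is refused whole. The fingers move at their own pace and stop on an object; the grip force is fixed at half the most. Time passes only in rows, so rows that do not move let the fingers close. It gives the time, the measured TCP pose, the force and the opening at its end, in the units of the state.
- arm.read_state(): the state, without advancing time (a new reading comes with each control period).
- optics.get_image(name): name is "scene" or "top"; returns (picture, depth): 480x640x3 uint8, blue, green, red; 480x640 float32, mm along the optical axis (not along the pixel's ray), 0 where there is no reading.
- optics.get_calibration(name): a dict with "K" (3x3 intrinsics, pixels), "rvec" (rotation vector, rad) and "tvec" (3), from world to camera coordinates, as OpenCV has them. Camera axes: x right, y down, z forward; pixel columns grow to the right and rows downward; lengths in mm; the calibration is good to about 2 mm. A picture is of the moment at which its call begins. get_calibration takes no time and is no camera call.
- job.job_done(): hands the job in, once; it reports no verdict.
The state is a dict: "clock": time; "joints": joint angles; "joint_vel": joint speeds; "joint_efforts": joint torques, N m; "position": TCP position; "ee_rot": TCP orientation; "contact_force": force on the tool from outside, world axes, zero at the start; "wrist_torque": the same for the moment, N m; "gripper_width": finger opening in mm.
Only numpy, scipy, OpenCV 4.12 (cv2) and the standard library are available. Lean on these libraries where they do the work, as an engineer would, in place of code of your own. Each camera call takes 0.05 s, during which the arm holds its last target. There are 200 camera calls.

TASK

First lift the steel check weight off the spring-balanced arm and stand it upright in the middle of its round cork pad; then move every tube sampler from the peg rack to the arm, one to a hook, any hook. The arm sinks under each load: lower the sampler with it and let go only once the arm carries the weight and has settled, so that the arm never drops. Leave the box-shaped detector on its peg and everything else on the table where it is; at the end the weight must be on the pad and all samplers hanging still.

Things in the scene. Friction and masses are not known exactly. Their poses are not given: they have to be found in the camera images.
- sampler0: Tube sampler: olive round tube, 40 mm in diameter, 90 mm long, 0.28 to 0.44 kg, under a steel hanging frame (see eye0) topped by a grip tab (see eye1). Origin at the centre of its underside; z up, x along the peg it hangs on (the peg points to -x). Three or four samplers are present, on any pegs of the rack.
- sampler1: As sampler0.
- sampler2: As sampler0.
- sampler3: As sampler0.
- eye0 (a point): Hanging point of sampler0, 134 mm above its origin: the peak of the inverted V under its frame's top bar. The frame of all hanging items is upright, 8 mm thick along x, 50 mm wide along y, with a window 38 mm wide reaching 38 mm down from this point, through which the hook or peg passes along x. Resting on a hook, this point lies 4.4 mm above the hook's axis.
- eye1 (a point): Hanging point of sampler1, as eye0. The grip tab of all hanging items stands on the frame: 14 mm thick along y, 18 mm along x, from 10 to 46 mm above the hanging point. Pinch it across y from above, about 33 mm above that point; the frame's top bar under the tab is 36 mm wide, so keep fingertips more than 10 mm above that point.
- eye2 (a point): Hanging point of sampler2, as eye0.
- eye3 (a point): Hanging point of sampler3, as eye0.
- detector: Box-shaped dark detector, 30 x 54 x 78 mm, on the rack by the same kind of frame and tab; bystander, stays on its peg. Origin at its hanging point; the box reaches from 44 to 122 mm below it.
- weight: Check weight: squat bare steel cylinder 60 mm in diameter, 42 mm high, 0.6 kg, with the same kind of frame and grip tab (see eye0, eye1); hangs on hook2 of the arm at the start. Origin at its hanging point; its flat underside lies 86 mm below. z up, x along the hook.
- pad: Round cork pad fixed on the table, 90 mm in diameter, 4 mm thick, origin at the centre of its underside; the check weight's place.
- rack: Fixed peg rack: white foot, aluminium crossbar, five steel pegs in a row along its y axis, 65 mm apart, axes 250 mm above the table, pointing to -x (to the robot). Origin on the table under the row's middle; items hang 5 mm to -x of it, the crossbar's face is 31 mm behind them. The pegs have the shape of the arm's hooks (see hook0).
- balance: Fixed stand of the balance arm: white column on a grey foot with a round dial. Origin on the table under the arm's hinge. The arm reaches along its -y axis; the hooks point to its -x (to the robot). The hinge axis runs along x, 240 mm above the table.
- beam (a joint): Sink of the spring-balanced arm (aluminium bar), rad: 0 = unloaded at its upper stop, the arm then rising 0.15 rad towards its tip; grows as it sinks, at most 0.6. The spring carries the bar; loads sink it at 10 N m/rad (one sampler lowers its hook by 4 to 50 mm), it rises again as they are lifted. Lightly damped: dropped loads bounce; it rests 1 to 2 s after a change.
- hook0 (a point): At the column end, 130 mm from the hinge. The point is on the hook's axis where an item hangs, and moves with the arm. Each hook is a level bar of 4 mm radius from the arm's face (32 mm behind, +x of the stand) to 30 mm in front, where it turns up: top 16 mm above the axis, 40 mm in front at most. To come off, an item is lifted 14 to 30 mm off its rest and drawn 50 mm or more to -x; to go on, the reverse.
- hook1 (a point): Second hook, 200 mm from the hinge; as hook0.
- hook2 (a point): Third hook, 270 mm from the hinge; as hook0. The check weight hangs here at the start.
- hook3 (a point): Hook at the arm's tip, 340 mm from the hinge; as hook0.
- pack0: Tan cardboard pack of glass tubes lying under the arm, 75 x 130 x 12 mm; bystander. Origin at the centre of its underside.
- pack1: The same kind of pack, lying beyond the arm's tip; bystander. Origin at the centre of its underside.
- pack2: The same kind of pack, lying at the right; bystander. Origin at the centre of its underside.
- torch: Olive torch standing upright behind the arm, 50 mm in diameter, 140 mm tall; bystander. Origin at the centre of its underside.
- meter: Dark hand-held meter lying flat, 130 x 75 x 32 mm; bystander. Origin at the centre of its underside.

How it is judged (in metres and radians):
On the way:
1. the check weight stands on its pad, let go (horizontal distance between weight and pad below 0.015 m and angle between weight's own z axis and vertical below 0.1 rad and height (world z) of weight below 0.096 m and contact force between the fingers and weight below 0.1 N and linear speed of weight below 0.02 m/s), for 0.2 s.
At the end, for the whole second after the job is handed in: Every sampler present hangs on one of the arm's hooks (its hanging point within 25 mm of the hook's point, upright within 0.2 rad, slower than 0.03 m/s); the check weight stands upright on the pad within 15 mm of its centre, let go; the arm is at rest (all of step 1 and (distance between eye0 and hook0 below 0.025 m or distance between eye0 and hook1 below 0.025 m or distance between eye0 and hook2 below 0.025 m or distance between eye0 and hook3 below 0.025 m) and angle between each of sampler0, sampler1, sampler2, sampler3's own z axis and vertical below 0.2 rad and linear speed of each of sampler0, sampler1, sampler2, sampler3 below 0.03 m/s and (distance between eye1 and hook0 below 0.025 m or distance between eye1 and hook1 below 0.025 m or distance between eye1 and hook2 below 0.025 m or distance between eye1 and hook3 below 0.025 m) and (distance between eye2 and hook0 below 0.025 m or distance between eye2 and hook1 below 0.025 m or distance between eye2 and hook2 below 0.025 m or distance between eye2 and hook3 below 0.025 m) and (distance between eye3 and hook0 below 0.025 m or distance between eye3 and hook1 below 0.025 m or distance between eye3 and hook2 below 0.025 m or distance between eye3 and hook3 below 0.025 m) and velocity of joint beam between -0.03 and 0.03 rad/s); the robot touches nothing.
It fails at once if a sampler is let go before the arm has settled: the arm drops (sinks faster than 0.22 rad/s) with nothing on it held (velocity of joint beam above 0.22 rad/s and distance between weight and hook2 above 0.12 m and not (distance between each of eye0, eye1, eye2, eye3 and hook0 above 0.012 m and distance between each of eye0, eye1, eye2, eye3 and hook1 above 0.012 m and distance between each of eye0, eye1, eye2, eye3 and hook2 above 0.012 m and distance between each of eye0, eye1, eye2, eye3 and hook3 above 0.012 m) and contact force between the fingers and sampler0 below 0.05 N and contact force between the fingers and sampler1 below 0.05 N and contact force between the fingers and sampler2 below 0.05 N and contact force between the fingers and sampler3 below 0.05 N and contact force between the fingers and weight below 0.05 N).
It fails at once if a sampler is hung on the arm while the check weight still hangs there ((distance between weight and hook0 below 0.012 m or distance between weight and hook1 below 0.012 m or distance between weight and hook2 below 0.012 m or distance between weight and hook3 below 0.012 m) and not (distance between each of eye0, eye1, eye2, eye3 and hook0 above 0.012 m and distance between each of eye0, eye1, eye2, eye3 and hook1 above 0.012 m and distance between each of eye0, eye1, eye2, eye3 and hook2 above 0.012 m and distance between each of eye0, eye1, eye2, eye3 and hook3 above 0.012 m)).
It fails at once if the box-shaped detector is moved off its place (distance of detector from where it was at the start of the episode above 0.04 m).
It fails at once if a bystander on the table is pushed about (distance of any of pack0, pack1, pack2, torch, meter from where it was at the start of the episode above 0.03 m).
Of sampler0, sampler1, sampler2, sampler3 only 3 to 4 are there at a start; the rules pass over those that are not, and their reading is None.
At some moment in a run one of weight may be knocked a few centimetres aside while the robot is not near it.
It also fails if it takes over 210 s, if anything falls off the work surface, if the arm or the gripper's body presses on something with over 40 N, if the wrist force passes 120 N, or if a joint passes its speed limit or range.

## Working session

There is one attempt and no reset: what is moved stays moved. The work goes in short steps, Python scripts to look and compute and a tool call to move; the robot and the scene stay as the last step left them, time stands still between calls to the robot, and variables do not carry over. Pictures are saved under pics/ and viewed, about 12 in all and at most 16, crops included, and the job is handed in when it is done.

Besides the shell and the picture viewer there is one more tool, called after ">>>" as name([rows], argument=value, ...), one row to a line, values as JSON. send_rows: Moves the arm, as the interface text tells. Its arguments: {"type":"object","properties":{"steps":{"type":"array","items":{"type":"array","items":{"type":"array","items":{"type":"number"}}}}},"required":["steps"]}

```bash
mkdir -p pics; ls; cat > h.py <<'E'
import numpy as np,cv2
from bench import arm,optics,job
def snap(name,fn=None,crop=None,scale=1):
    im,d=optics.get_image(name)
    np.savez('last_%s.npz'%name,im=im,d=d)
    if fn:
        o=im if crop is None else im[crop[1]:crop[3],crop[0]:crop[2]]
        cv2.imwrite('pics/'+fn,cv2.resize(o,None,fx=scale,fy=scale))
    return im,d
def cal(name):
    c=optics.get_calibration(name);R=cv2.Rodrigues(np.array(c['rvec'],float))[0]
    return np.array(c['K']),R,np.array(c['tvec'],float).ravel()
def cloud(name,d):
    K,R,t=cal(name);v,u=np.mgrid[:480,:640]
    p=np.stack([(u-K[0,2])/K[0,0]*d,(v-K[1,2])/K[1,1]*d,d],-1)
    return (p-t)@R
def proj(name,P):
    K,R,t=cal(name);q=(np.atleast_2d(P)@R.T+t)@K.T
    return q[:,:2]/q[:,2:]
E
python3 - <<'E'
from h import *
for n in('scene','top'):
    snap(n,n+'0.png');K,R,t=cal(n);print(n,K[0,0],-R.T@t,R[2])
print(arm.read_state())
E
```

```text
pics
scene 441.9342898272475 [1125.46668356 -563.76211063  867.10099777] [-0.54819993  0.54096947 -0.63783138]
top 614.2084444848684 [ 317.41063382   12.89297823 1809.69643443] [ 0.13705262  0.01332902 -0.99047409]
{'clock': 0.1, 'joints': array([-8.90383184e-01,  3.85495722e-01,  6.75634993e-03, -4.37121984e-04,
       -1.19399748e+00, -2.58625511e-01]), 'joint_vel': array([-3.50407380e-04,  9.97006828e-05,  3.80730467e-03,  2.54749936e-03,
       -3.52063536e-04, -4.89132517e-04]), 'joint_efforts': array([-1.13553953e-03, -3.93320096e+01,  1.88928866e+01,  4.19798523e+00,
       -2.57918909e-03, -7.34058744e-06]), 'position': array([ 255.68643081, -569.73332553,  230.3185563 ]), 'ee_rot': array([-2.09255063e-01,  9.77860591e-01,  9.57181851e-04, -2.57835512e-04]), 'contact_force': array([ 0.09816226,  0.37581299, -0.31257888]), 'wrist_torque': array([-0.02767002,  0.03240876, -0.00665406]), 'gripper_width': 85.39699613091845}
```

View pics/scene0.png

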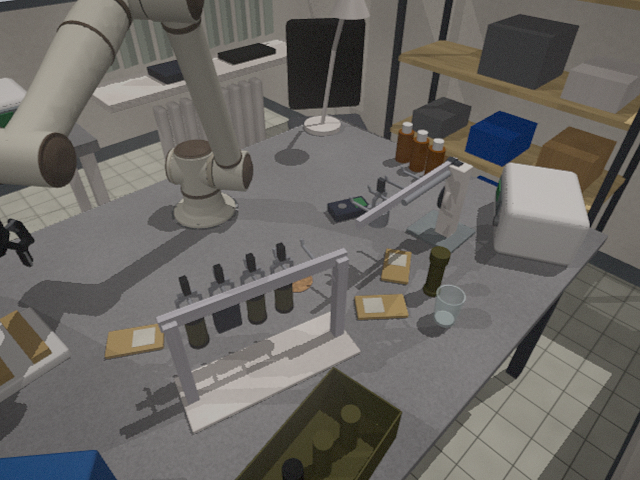

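View pics/top0.png

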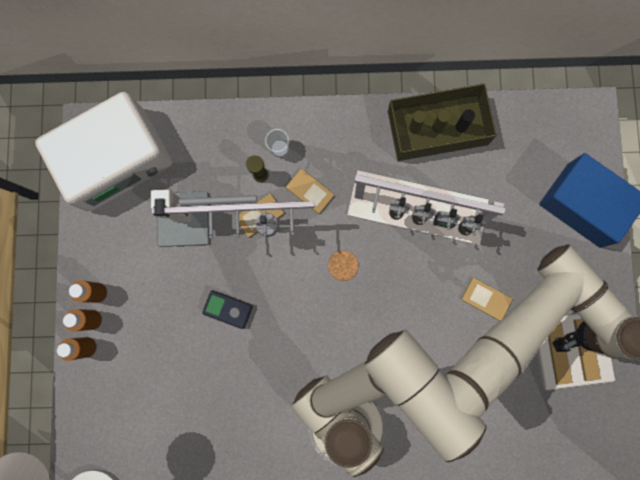

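```bash
python3 - <<'E'
from h import *
f=np.load('last_top.npz');im,d=f['im'],f['d']
P=cloud('top',d)
def show(name,box,zlo,zhi,mina=6):
    x0,y0,x1,y1=box
    m=np.zeros((480,640),np.uint8);m[y0:y1,x0:x1]=((P[...,2]>zlo)&(P[...,2]<zhi)&(d>0))[y0:y1,x0:x1]
    n,l,s,c=cv2.connectedComponentsWithStats(m)
    for i in range(1,n):
        if s[i,4]>=mina:
            q=P[l==i];e=q[:,:2]-q[:,:2].mean(0);w,V=np.linalg.eigh(e.T@e)
            print(name,c[i].round(1),s[i,4],q.mean(0).round(1),'min',q.min(0).round(0),'max',q.max(0).round(0),'ax',V[:,1].round(3),np.sqrt(w/len(q)).round(1))
show('tabs',(340,160,520,250),283,312)
show('bar',(340,160,520,250),225,282,20)
show('beam',(150,180,330,260),195,330)
show('beamlow',(200,180,330,260),120,195)
show('pad',(320,240,370,290),2,9,50)
print(P[265,343],P[265,335])
c=[cv2.resize(im[b[1]:b[3],b[0]:b[2]],None,fx=4,fy=4,interpolation=cv2.INTER_CUBIC) for b in((150,170,340,245),(340,170,530,245))]
cv2.imwrite('pics/top_crop.png',np.vstack(c))
E
```

```text
tabs [402.  200.8] 48 [ 593.7 -151.3  299.1] min [ 585. -159.  285.] max [ 604. -144.  307.] ax [-0.948  0.318] [4.1 5.5]
tabs [427.5 206.6] 49 [ 577.5 -213.9  299. ] min [ 569. -222.  284.] max [ 586. -206.  309.] ax [-0.971  0.238] [4.2 5.6]
tabs [453.  212.1] 50 [ 561.8 -276.6  298.1] min [ 553. -285.  286.] max [ 572. -270.  306.] ax [-0.977  0.213] [4.2 5.5]
tabs [478.5 218. ] 57 [ 545.3 -339.3  296.7] min [ 537. -349.  283.] max [ 556. -331.  306.] ax [-0.984  0.178] [4.4 5.7]
bar [430.8 198.1] 1688 [ 606.  -228.9  260. ] min [ 509. -414.  225.] max [683. -35. 282.] ax [0.267 0.964] [ 19.  114.3]
bar [396.8 206.9] 76 [ 586.1 -141.7  257.6] min [ 559. -154.  230.] max [ 605. -127.  280.] ax [-0.949 -0.315] [ 5.4 14.1]
bar [407.1 205.3] 29 [ 589.7 -168.4  255.8] min [ 585. -176.  228.] max [ 597. -160.  273.] ax [0.391 0.92 ] [2.8 4.9]
bar [421.6 212.2] 84 [ 570.3 -204.3  258. ] min [ 540. -217.  225.] max [ 589. -190.  281.] ax [-0.959 -0.282] [ 5.7 14.5]
bar [432.1 211.1] 26 [ 573.  -231.9  254.5] min [ 569. -239.  226.] max [ 580. -224.  274.] ax [0.251 0.968] [2.7 4.5]
bar [482.4 222.6] 22 [ 539.8 -358.6  252.6] min [ 537. -364.  228.] max [ 545. -352.  268.] ax [0.109 0.994] [2.5 3.6]
beam [225.9 210.4] 2154 [592.2 299.4 243.7] min [520.  73. 195.] max [652. 497. 295.] ax [0.111 0.994] [ 23.2 128.1]
beam [217.4 199.8] 534 [620.1 320.9 246.3] min [610. 221. 225.] max [631. 422. 259.] ax [-0.015  1.   ] [ 5.1 58.2]
beamlow [273.9 230.3] 47 [546.  182.5 176.6] min [532. 171. 157.] max [574. 206. 195.] ax [-0.778  0.628] [ 4.6 15.2]
pad [344.  262.5] 574 [468.4  -5.    5. ] min [412. -79.   2.] max [523.  59.   9.] ax [0.479 0.878] [26.8 30.4]
[460.88773521  -1.89701271   6.53971863] [462.32035413  21.65655867  -3.26568655]
```

View pics/top_crop.png

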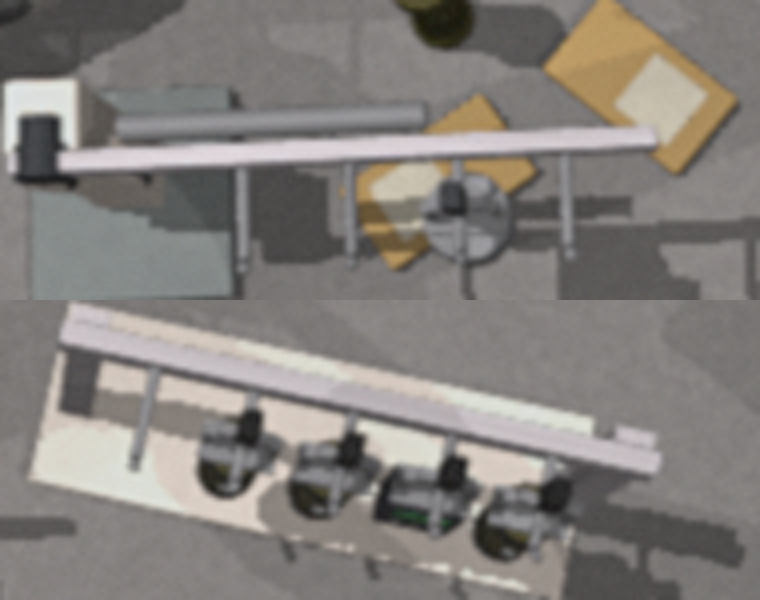

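```bash
python3 - <<'E'
from h import *
f=np.load('last_top.npz');im,d=f['im'].astype(int),f['d']
P=cloud('top',d)
# beam centre line: bright pixels per column
pts=[]
for u in range(170,314):
    v=[v for v in range(196,216) if im[v,u].sum()>560 and 205<P[v,u,2]<275]
    if len(v)>2: pts.append(np.median(P[v,u],axis=0))
pts=np.array(pts);c=pts.mean(0);U,S,V=np.linalg.svd(pts-c);print('beam',len(pts),c.round(1),V[0].round(4),S.round(1)); a=V[0]; a=a*np.sign(a[1])
print('ends',pts[0].round(1),pts[-1].round(1))
for u0 in (210,237,264,291):
    m=(P[...,2]>200)&(P[...,2]<262); q=P[214:240,u0-7:u0+6][m[214:240,u0-7:u0+6]]
    q=q[np.abs(q[:,2]-np.median(q[:,2]))<12]
    print('hook',u0,len(q),q.mean(0).round(1),q.min(0).round(),q.max(0).round())
m=(P[...,2]>272)&(P[...,2]<305); q=P[210:228,255:275][m[210:228,255:275]]
print('wtab',len(q),q.mean(0).round(1),q.min(0).round(),q.max(0).round())
# pad by colour
B,G,R=im[...,0],im[...,1],im[...,2]
mk=((R-B>45)).astype(np.uint8);mk[:, :315]=0;mk[:,375:]=0;mk[:240]=0;mk[290:]=0
q=P[mk>0];
ys,xs=np.nonzero(mk);(cx,cy),r=cv2.minEnclosingCircle(np.c_[xs,ys].astype(np.float32));print('pad',mk.sum(),cx,cy,r,q.mean(0).round(1),q.min(0).round(),q.max(0).round(),np.c_[xs,ys].mean(0))
# col/hinge
q=P[190:216,150:176];q=q[q[:,:,2]>255];print('col',len(q),q.mean(0).round(1),q.min(0).round(),q.max(0).round())
E
```

```text
beam 143 [600.  258.7 252.2] [ 0.0153 -0.9999 -0.0047] [1276.    22.     8.3]
ends [597.1 442.3 253.1] [601.7  75.2 254.2]
hook 210 70 [554.5 340.6 243.9] [520. 336. 234.] [584. 345. 255.]
hook 237 66 [554.3 270.8 242.9] [523. 267. 235.] [583. 274. 254.]
hook 264 82 [557.  207.2 205.1] [533. 192. 200.] [587. 225. 219.]
hook 291 61 [552.3 130.7 244.3] [524. 126. 234.] [578. 135. 255.]
wtab 48 [561.5 199.9 286.6] [552. 194. 275.] [571. 209. 295.]
pad 709 342.80767822265625 265.1153869628906 15.08615493774414 [460.1  -1.   11.6] [317. -44. -10.] [ 503.   43. 1810.] [342.76445698 265.14668547]
col 131 [598.5 459.1 281.8] [317.  13. 255.] [ 648.  488. 1810.]
```

>>> send_rows([
  [[0, 0, -3.4, 0.068, 0.45], [0, 0, -3.4, 0.068, 0.45], [0, 0, -3.4, 0.068, 0.45], [0, 0, -3.4, 0.068, 0.45], [0, 0, -3.4, 0.068, 0.45], [0, 0, -3.4, 0.068, 0.45]],
])

```text
clock: 0.6
position: [254.3, -566.7, 427.1]
ee_rot: [0.003, 1.0, 0.015, -0.009]
contact_force: [1.8, -0.4, 0.8]
gripper_width: 38.7
```

```bash
cat >> h.py <<'E'
from scipy.spatial.transform import Rotation as Ro
def go(x,y,z,yaw=None):
    """remaining shift in tool axes (cm) and turn (rad); yaw = direction of tool y minus 90deg"""
    s=arm.read_state();R=Ro.from_quat(s['ee_rot']).as_matrix()
    d=R.T@(np.array([x,y,z])-s['position'])/10
    psi=np.arctan2(R[1,1],R[0,1])-np.pi/2
    print('t%.2f'%s['clock'],'pos',s['position'].round(1),'yaw %.4f'%psi,'tilt',R[:2,2].round(4),'F',s['contact_force'].round(2),'w%.1f'%s['gripper_width'],'shift cm',d.round(2),'turn',None if yaw is None else round(psi-yaw,3))
E
python3 - <<'E'
from h import *
K,R,t=cal('top')
r=R.T@np.linalg.inv(K)@np.array([342.8,265.3,1]);c=-R.T@t;print('pad',c+r*(4-c[2])/r[2])
go(562.3,200.5,330,.0153)
E
```

```text
pad [460.22207064  -1.30353315   4.        ]
t0.60 pos [ 254.3 -566.7  427.1] yaw -0.0061 tilt [-0.017   0.0304] F [ 1.76 -0.45  0.77] w38.7 shift cm [-30.53  76.58  11.51] turn -0.021
```

>>> send_rows([
  [[-1.5, 3.8, 0, 0, 0.45], [-1.5, 3.8, 0, 0, 0.45], [-1.5, 3.8, 0, 0, 0.45], [-1.5, 3.8, 0, 0, 0.45], [-1.5, 3.8, 0, 0, 0.45], [-1.5, 3.8, 0, 0, 0.45], [-1.5, 3.8, 0, 0, 0.45], [-1.5, 3.8, 0, 0, 0.45], [-1.5, 3.8, 0, 0, 0.45], [-1.5, 3.8, 0, 0, 0.45]],
])

```text
clock: 1.43
position: [411.0, -187.8, 436.7]
ee_rot: [0.012, 1.0, 0.011, -0.006]
contact_force: [1.5, -0.0, -0.1]
gripper_width: 38.5
```

>>> send_rows([
  [[-1.5, 3.8, 0, 0, 0.45], [-1.5, 3.8, 0, 0, 0.45], [-1.5, 3.8, 0, 0, 0.45], [-1.5, 3.8, 0, 0, 0.45], [-1.5, 3.8, 0, 0, 0.45], [-1.5, 3.8, 0, 0, 0.45], [-1.5, 3.8, 0, 0, 0.45], [-1.5, 3.8, 0, 0, 0.45], [-1.5, 3.0, 0, 0, 0.45], [0, 0, 0, 0, 0.45]],
])

```text
clock: 2.27
position: [551.7, 159.5, 437.4]
ee_rot: [0.008, 1.0, 0.011, -0.009]
contact_force: [0.5, 1.0, -1.9]
gripper_width: 38.3
```

```bash
python3 - <<'E'
from h import *
go(562.3,200.5,330,.0153)
E
```

```text
t2.27 pos [551.7 159.5 437.4] yaw -0.0155 tilt [-0.0188  0.0218] F [ 0.55  1.03 -1.95] w38.3 shift cm [-1.2   3.88 10.8 ] turn -0.031
```

>>> send_rows([
  [[-0.6, 2.0, 2.5, -0.016, 0.45], [-0.6, 1.9, 2.5, -0.015, 0.45], [0, 0, 2.5, 0, 0.45], [0, 0, 2.5, 0, 0.45], [0, 0, 0.5, 0, 0.45], [0, 0, 0, 0, 0.45]],
])

```text
clock: 2.77
position: [562.6, 205.5, 325.9]
ee_rot: [-0.011, 1.0, 0.01, -0.011]
contact_force: [0.1, -0.2, 0.2]
gripper_width: 38.0
```

```bash
python3 - <<'E'
from h import *
go(562.3,200.5,258,.0153)
snap('top','w1.png',(200,170,330,270),4)
E
```

```text
t2.77 pos [562.6 205.5 325.9] yaw 0.0209 tilt [-0.0226  0.0192] F [ 0.14 -0.23  0.16] w38.0 shift cm [-0.11 -0.63  6.78] turn 0.006
```

View pics/w1.png

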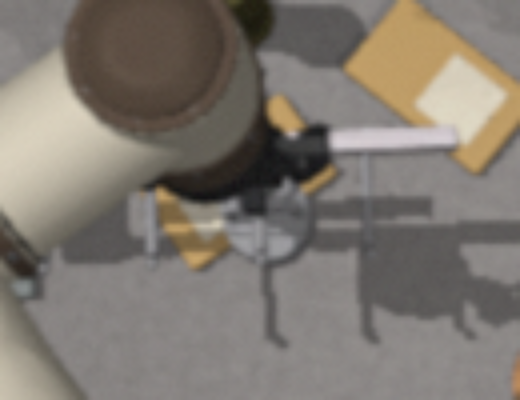

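>>> send_rows([
  [[-0.05, -0.3, 1.2, 0.003, 0.45], [-0.05, -0.3, 1.2, 0.003, 0.45], [0, 0, 1.2, 0, 0.45], [0, 0, 1.2, 0, 0.45], [0, 0, 1.0, 0, 0.45], [0, 0, 0.6, 0, 0.45], [0, 0, 0, 0, 0.45]],
])

```text
clock: 3.4
position: [568.5, 200.0, 273.7]
ee_rot: [-0.006, 1.0, 0.014, -0.0]
contact_force: [0.3, 0.1, 0.5]
gripper_width: 38.4
```

```bash
python3 - <<'E'
from h import *
go(562.3,200.3,258,.0153)
im,d=snap('scene','w2.png',(370,150,490,240),6)
E
```

```text
t3.40 pos [568.5 200.  273.7] yaw 0.0123 tilt [-0.0009  0.0286] F [0.26 0.05 0.49] w38.4 shift cm [ 0.62 -0.01  1.57] turn -0.003
```

View pics/w2.png

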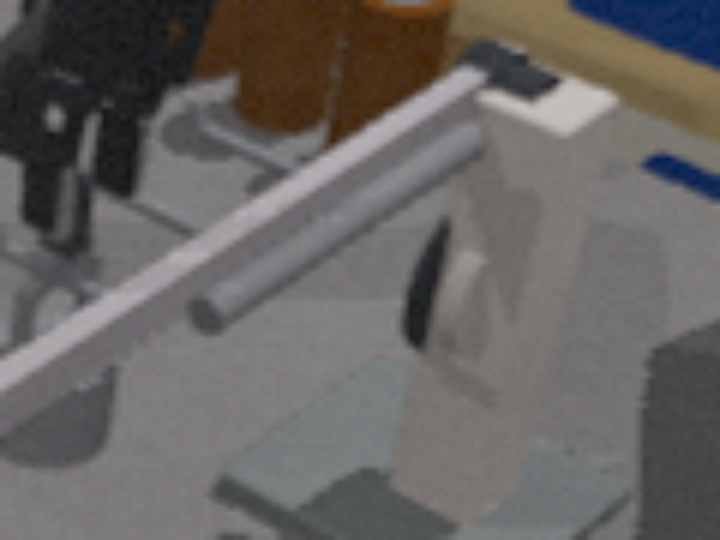

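>>> send_rows([
  [[0.3, 0, 0.7, 0, 0.45], [0.2, 0, 0.6, 0, 0.45], [0.1, 0, 0.3, 0, 0.45], [0, 0, 0, 0, 0.45]],
])

```text
clock: 3.78
position: [563.5, 200.9, 259.9]
ee_rot: [-0.006, 1.0, 0.016, 0.003]
contact_force: [0.2, 0.2, 0.4]
gripper_width: 38.1
```

```bash
python3 - <<'E'
from h import *
go(562.3,200.3,258,.0153)
E
```

```text
t3.78 pos [563.5 200.9 259.9] yaw 0.0127 tilt [0.0049 0.0311] F [0.18 0.24 0.41] w38.1 shift cm [ 0.12 -0.06  0.19] turn -0.003
```

Close.

>>> send_rows([
  [[0.1, 0, 0.1, 0, 0.0], [0, 0, 0, 0, 0.0], [0, 0, 0, 0, 0.0], [0, 0, 0, 0, 0.0], [0, 0, 0, 0, 0.0], [0, 0, 0, 0, 0.0]],
])

```text
clock: 4.28
position: [562.2, 200.4, 259.3]
ee_rot: [-0.006, 1.0, 0.015, 0.002]
contact_force: [0.5, -1.3, -0.1]
gripper_width: 12.8
```

```bash
python3 - <<'E'
from h import *
go(562.3,200.3,258,.0153)
E
```

```text
t4.28 pos [562.2 200.4 259.3] yaw 0.0130 tilt [0.0047 0.0299] F [ 0.45 -1.26 -0.1 ] w12.8 shift cm [-0.01 -0.02  0.13] turn -0.002
```

>>> send_rows([
  [[0, 0, -0.6, 0, 0], [0, 0, -0.6, 0, 0], [0, 0, -0.6, 0, 0], [0, 0, -0.6, 0, 0], [0, 0.03, -0.6, 0, 0], [0, 0.03, -0.6, 0, 0], [0, 0.03, -0.6, 0, 0], [0, 0.03, -0.6, 0, 0], [0, 0.03, -0.6, 0, 0], [0, 0.0, -0.6, 0, 0]],
])

```text
clock: 5.12
position: [559.0, 200.7, 318.2]
ee_rot: [-0.006, 1.0, 0.014, -0.004]
contact_force: [0.5, -0.3, -6.3]
gripper_width: 13.1
```

```bash
python3 - <<'E'
from h import *
go(562.3,202,320,.0153)
E
```

```text
t5.12 pos [559.  200.7 318.2] yaw 0.0118 tilt [-0.0082  0.0283] F [ 0.46 -0.33 -6.34] w13.1 shift cm [-0.33  0.13 -0.18] turn -0.004
```

>>> send_rows([
  [[0.2, 0, -0.1, 0, 0], [0.6, 0, 0, 0, 0], [0.8, 0, 0, 0, 0], [0.8, 0, 0, 0, 0]],
])

```text
clock: 5.45
position: [534.3, 200.1, 319.7]
ee_rot: [-0.005, 1.0, 0.014, -0.004]
contact_force: [0.2, 0.2, -6.5]
gripper_width: 12.8
```

>>> send_rows([
  [[1.0, 0, 0, 0, 0], [1.0, 0, 0, 0, 0], [1.0, 0, 0, 0, 0], [1.0, 0, 0, 0, 0], [1.0, 0, 0, 0, 0], [1.0, 0, 0, 0, 0], [0, 0, 0, 0, 0]],
])

```text
clock: 6.03
position: [463.5, 198.1, 320.2]
ee_rot: [-0.006, 1.0, 0.014, -0.006]
contact_force: [-0.7, 0.3, -5.9]
gripper_width: 13.2
```

```bash
python3 - <<'E'
from h import *
go(460.2,-1.3,250,.0)
snap('scene','w3.png',(300,120,490,280),4)
E
```

```text
t6.03 pos [463.5 198.1 320.2] yaw 0.0118 tilt [-0.0112  0.028 ] F [-0.73  0.34 -5.87] w13.2 shift cm [  0.49 -20.13   6.46] turn 0.012
```

View pics/w3.png

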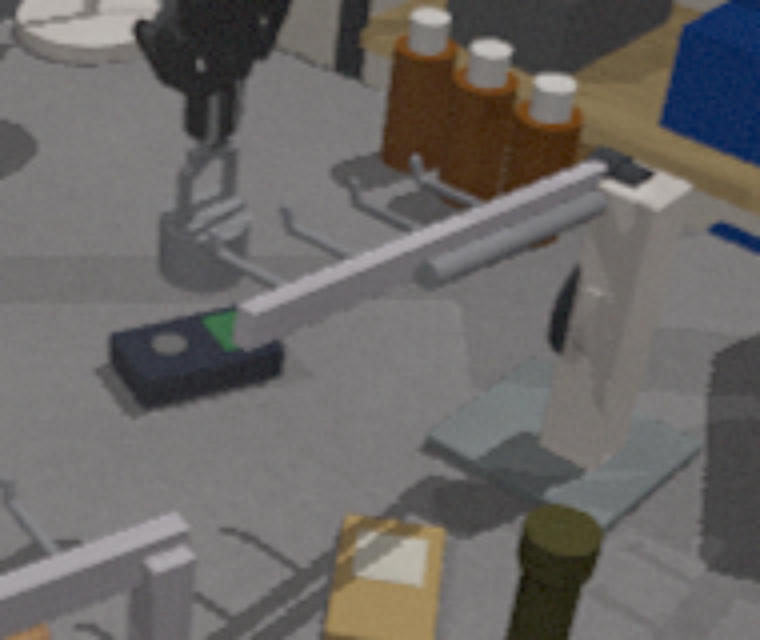

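>>> send_rows([
  [[0.05, -2.5, 0.6, 0, 0], [0.05, -2.5, 0.6, 0, 0], [0.05, -2.5, 0.6, 0, 0], [0.05, -2.5, 0.6, 0, 0], [0.05, -2.5, 0.6, 0, 0], [0.05, -2.5, 0.6, 0, 0], [0.05, -2.5, 0.6, 0, 0], [0, -2.5, 0.6, 0, 0], [0, 0, 0, 0, 0], [0, 0, 0, 0, 0]],
])

```text
clock: 6.92
position: [469.1, -6.0, 266.0]
ee_rot: [-0.008, 1.0, 0.016, 0.002]
contact_force: [0.6, -0.2, -5.0]
gripper_width: 12.7
```

```bash
python3 - <<'E'
from h import *
go(460.2,-1.3,115,.0)
snap('top','w4.png',(280,190,420,310),4)
E
```

```text
t6.92 pos [469.1  -6.  266. ] yaw 0.0167 tilt [0.003  0.0317] F [ 0.64 -0.19 -5.04] w12.7 shift cm [9.400e-01 1.000e-02 1.511e+01] turn 0.017
```

View pics/w4.png

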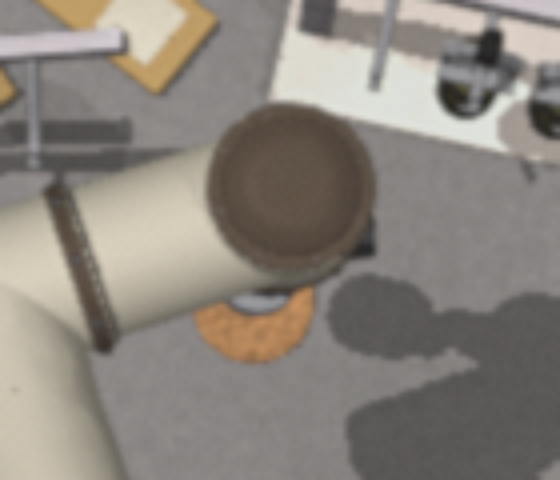

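>>> send_rows([
  [[0.4, 0, 2.2, 0, 0], [0.3, 0, 2.2, 0, 0], [0.2, 0, 2.2, 0, 0], [0, 0, 2.2, 0, 0], [0, 0, 2.2, 0, 0], [0, 0, 1.8, 0, 0], [0, 0, 1.0, 0, 0], [0, 0, 0, 0, 0]],
])

```text
clock: 7.63
position: [469.7, 5.7, 128.8]
ee_rot: [-0.014, 1.0, 0.017, 0.011]
contact_force: [-0.5, 0.2, -6.8]
gripper_width: 13.0
```

```bash
python3 - <<'E'
from h import *
go(460.2,-1.3,106,.0)
E
```

```text
t7.63 pos [469.7   5.7 128.8] yaw 0.0274 tilt [0.0212 0.0346] F [-0.49  0.21 -6.76] w13.0 shift cm [ 1.02 -0.75  2.23] turn 0.027
```

>>> send_rows([
  [[0.5, -0.4, 0.5, 0, 0], [0.4, -0.3, 0.4, 0, 0], [0.1, 0, 0.3, 0, 0], [0, 0, 0, 0, 0]],
])

```text
clock: 7.97
position: [462.3, 0.5, 117.8]
ee_rot: [-0.016, 1.0, 0.017, 0.014]
contact_force: [0.5, 0.2, -5.6]
gripper_width: 12.8
```

```bash
python3 - <<'E'
from h import *
go(460.2,-1.3,106,.0)
E
```

```text
t7.97 pos [462.3   0.5 117.8] yaw 0.0318 tilt [0.0265 0.0354] F [ 0.45  0.19 -5.56] w12.8 shift cm [ 0.24 -0.21  1.17] turn 0.032
```

>>> send_rows([
  [[0.25, -0.2, 0.4, 0, 0], [0.1, -0.05, 0.3, 0, 0], [0, 0, 0.3, 0, 0], [0, 0, 0, 0, 0]],
])

```text
clock: 8.3
position: [460.2, -1.8, 108.8]
ee_rot: [-0.016, 1.0, 0.018, 0.016]
contact_force: [-0.2, 0.1, -6.1]
gripper_width: 13.0
```

```bash
python3 - <<'E'
from h import *
go(460.2,-1.3,106,.0)
E
```

```text
t8.30 pos [460.2  -1.8 108.8] yaw 0.0321 tilt [0.0317 0.0366] F [-0.19  0.1  -6.07] w13.0 shift cm [0.01 0.04 0.28] turn 0.032
```

>>> send_rows([
  [[0, 0, 0.15, 0, 0], [0, 0, 0.15, 0, 0], [0, 0, 0.1, 0, 0], [0, 0, 0, 0, 0]],
])

```text
clock: 8.63
position: [461.5, -1.6, 107.5]
ee_rot: [-0.016, 1.0, 0.018, 0.017]
contact_force: [-1.1, -0.8, -5.7]
gripper_width: 13.0
```

>>> send_rows([
  [[0.05, 0, 0.2, 0, 0], [0.05, 0, 0.15, 0, 0], [0, 0, 0.1, 0, 0], [0, 0, 0, 0, 0]],
])

```text
clock: 8.97
position: [462.8, -1.3, 107.3]
ee_rot: [-0.018, 1.0, 0.017, 0.019]
contact_force: [-1.2, 0.0, -3.9]
gripper_width: 13.0
```

>>> send_rows([
  [[0.1, 0, 0.25, 0, 0], [0.1, 0, 0.2, 0, 0], [0, 0, 0.2, 0, 0], [0, 0, 0, 0, 0]],
])

```text
clock: 9.3
position: [466.6, -0.4, 107.1]
ee_rot: [-0.02, 0.999, 0.017, 0.025]
contact_force: [-0.9, 0.5, -6.4]
gripper_width: 13.5
```

```bash
python3 - <<'E'
from h import *
go(460.2,-1.3,106,.0)
E
```

```text
t9.30 pos [ 4.666e+02 -4.000e-01  1.071e+02] yaw 0.0414 tilt [0.0502 0.0346] F [-0.89  0.48 -6.38] w13.5 shift cm [ 0.65 -0.06  0.08] turn 0.041
```

```bash
python3 - <<'E'
from h import *
s=arm.read_state();print(s['joints'].round(3),s['joint_efforts'].round(2),s['wrist_torque'].round(3))
im,d=snap('scene','w5.png',(230,200,370,310),5)
E
```

```text
[ 0.338  0.236 -0.565 -0.025 -0.711 -1.85 ] [ 5.000e-02 -2.969e+01  1.647e+01  3.930e+00  1.600e-01 -1.000e-02] [-0.05   0.181 -0.009]
```

View pics/w5.png

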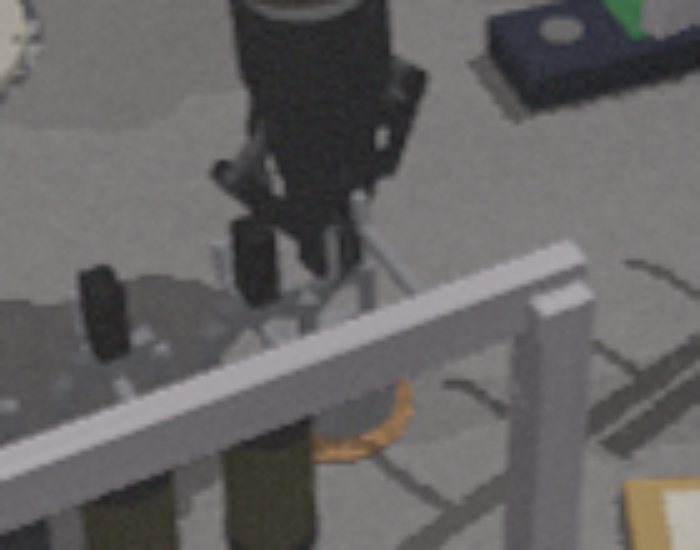

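>>> send_rows([
  [[0.3, 0, -1.0, 0.02, 0], [0.3, 0, -1.0, 0.02, 0], [0.3, 0, -1.0, 0, 0], [0, 0, 0, 0, 0]],
])

```text
clock: 9.68
position: [454.8, -1.7, 136.3]
ee_rot: [0.003, 1.0, 0.018, 0.024]
contact_force: [-0.4, -0.7, -6.4]
gripper_width: 13.1
```

```bash
python3 - <<'E'
from h import *
go(457,-1.3,106,.0)
E
```

```text
t9.68 pos [454.8  -1.7 136.3] yaw -0.0053 tilt [0.0489 0.0351] F [-0.44 -0.72 -6.43] w13.1 shift cm [-0.07 -0.06  3.04] turn -0.005
```

>>> send_rows([
  [[-0.1, 0, 2.2, 0, 0], [0, 0, 0.7, 0, 0], [0, 0, 0, 0, 0]],
])

```text
clock: 9.93
position: [458.1, -0.3, 108.5]
ee_rot: [0.004, 0.999, 0.019, 0.027]
contact_force: [-1.1, -0.3, -6.0]
gripper_width: 13.2
```

```bash
python3 - <<'E'
from h import *
go(456,-1.3,106,.0);print(arm.read_state()['wrist_torque'])
E
```

```text
t9.93 pos [ 4.581e+02 -3.000e-01  1.085e+02] yaw -0.0069 tilt [0.0543 0.0371] F [-1.09 -0.26 -5.96] w13.2 shift cm [ 0.22 -0.11  0.23] turn -0.007
[-0.14511119  0.10758159  0.00557181]
```

>>> send_rows([
  [[0.3, -0.1, 0.6, 0, 0], [0, 0, 0, 0, 0]],
])

```text
clock: 10.1
position: [462.0, 0.5, 108.0]
ee_rot: [0.002, 0.999, 0.019, 0.034]
contact_force: [-1.1, 1.4, -6.5]
gripper_width: 13.0
```

```bash
python3 - <<'E'
from h import *
go(456,-1.3,106,.0);print(arm.read_state()['wrist_torque'])
E
```

```text
t10.10 pos [462.    0.5 108. ] yaw -0.0021 tilt [0.0683 0.0383] F [-1.06  1.36 -6.51] w13.0 shift cm [ 0.61 -0.19  0.15] turn -0.002
[-0.13083927  0.58183396  0.00792566]
```

>>> send_rows([
  [[0.2, 0, -0.4, 0, 0], [0.2, 0, -0.4, 0, 0], [0.2, -0.1, -0.4, 0, 0], [0.2, 0, -0.4, 0, 0], [0.2, 0, -0.4, 0, 0], [0.2, 0, -0.4, 0, 0], [0, 0, 0, 0, 0]],
])

```text
clock: 10.68
position: [445.4, -2.1, 133.3]
ee_rot: [0.002, 0.999, 0.019, 0.033]
contact_force: [0.1, -0.2, -5.5]
gripper_width: 13.0
```

```bash
python3 - <<'E'
from h import *
go(455,-1.3,109,.0);print(arm.read_state()['wrist_torque'])
E
```

```text
t10.68 pos [445.4  -2.1 133.3] yaw -0.0035 tilt [0.066  0.0379] F [ 0.08 -0.15 -5.49] w13.0 shift cm [-0.8  -0.01  2.49] turn -0.004
[-0.13398383  0.20902689  0.0187308 ]
```

>>> send_rows([
  [[-0.8, 0, 1.7, 0, 0], [-0.0, 0, 0.7, 0, 0], [0, 0, 0, 0, 0]],
])

```text
clock: 10.93
position: [455.0, -1.1, 110.4]
ee_rot: [0.002, 0.999, 0.02, 0.034]
contact_force: [-0.6, -0.3, -6.0]
gripper_width: 12.9
```

```bash
python3 - <<'E'
from h import *
go(454,-1.3,109,.0);print(arm.read_state()['wrist_torque'])
E
```

```text
t10.93 pos [455.   -1.1 110.4] yaw -0.0036 tilt [0.0683 0.0389] F [-0.6  -0.33 -6.04] w12.9 shift cm [ 0.11 -0.02  0.14] turn -0.004
[-0.24111489  0.36872523 -0.02858533]
```

Good; release here (1–2 mm settle).

>>> send_rows([
  [[0.1, 0, 0.15, 0, 0], [0, 0, 0, 0, 0.15], [0, 0, 0, 0, 0.3], [0, 0, 0, 0, 0.4], [0, 0, 0, 0, 0.4], [0, 0, 0, 0, 0.4]],
])

```text
clock: 11.43
position: [457.4, -0.4, 112.7]
ee_rot: [0.001, 0.999, 0.02, 0.038]
contact_force: [-0.1, -0.5, 1.2]
gripper_width: 34.3
```

```bash
python3 - <<'E'
from h import *
go(454,-1.3,109,.0);print(arm.read_state()['wrist_torque'])
E
```

```text
t11.43 pos [ 4.574e+02 -4.000e-01  1.127e+02] yaw -0.0006 tilt [0.0765 0.0395] F [-0.14 -0.49  1.2 ] w34.3 shift cm [ 0.36 -0.11  0.34] turn -0.001
[-0.11803496  0.12297917  0.00104829]
```

>>> send_rows([
  [[0.1, 0, -1.5, 0, 0.4], [0.1, 0, -3, 0, 0.4], [0.1, 0, -3, 0, 0.4], [0, 0, -3, 0, 0.4], [0, 0, -3, 0, 0.4], [0, 0, -3, 0, 0.4], [0, 0, -3, 0, 0.4], [0, 0, -3, 0, 0.4], [0, 0, 0, 0, 0.4]],
])

```text
clock: 12.18
position: [437.3, -10.7, 354.4]
ee_rot: [0.0, 0.999, 0.02, 0.045]
contact_force: [1.5, 0.3, 0.2]
gripper_width: 33.9
```

```bash
python3 - <<'E'
from h import *
go(454,-1.3,300,.0);print(arm.read_state()['joints'].round(3))
E
```

```text
t12.18 pos [437.3 -10.7 354.4] yaw 0.0008 tilt [0.0903 0.0393] F [1.45 0.28 0.17] w33.9 shift cm [-1.17  0.72  5.6 ] turn 0.001
[ 0.345 -0.065 -0.238 -0.007 -1.299 -1.915]
```

>>> send_rows([
  [[-2.5, -1.7, 0, 0.036, 0.42], [-2.5, -1.7, 0, 0.036, 0.42], [-2.5, -1.7, 0, 0.036, 0.42], [-2.5, -1.7, 0, 0.036, 0.42], [-2.5, -1.7, 0, 0.036, 0.42], [-2.5, -1.7, 0, 0.036, 0.42], [-1.5, -1.2, 0, 0.036, 0.42], [-0.5, -0.5, 0, 0, 0.42], [0, 0, 0, 0, 0.42]],
])

```text
clock: 12.93
position: [600.1, -154.2, 374.5]
ee_rot: [0.129, 0.99, 0.028, 0.054]
contact_force: [-0.5, 1.3, -0.1]
gripper_width: 36.1
```

```bash
python3 - <<'E'
from h import *
go(594.5,-151.5,345,-.252)
im,d=snap('top');P=cloud('top',d)
# weight tab (z~120-140) and top ring
m=(P[...,0]>400)&(P[...,0]<530)&(P[...,1]>-60)&(P[...,1]<60)&(P[...,2]>105)&(P[...,2]<150);q=P[m];print('wtab',len(q),q.mean(0),q.min(0),q.max(0)) if len(q) else 0
m=(P[...,0]>400)&(P[...,0]<530)&(P[...,1]>-60)&(P[...,1]<60)&(P[...,2]>38)&(P[...,2]<58);q=P[m];print('wdisc',len(q),q.mean(0),q.min(0),q.max(0))
for y in (130,200,270,340):
    m=(P[...,0]>515)&(P[...,0]<580)&(abs(P[...,1]-y-1)<14)&(P[...,2]>235)&(P[...,2]<310);q=P[m];print('hook',y,len(q),q.mean(0).round(1),q.min(0).round(),q.max(0).round())
E
```

```text
t12.93 pos [ 600.1 -154.2  374.5] yaw -0.2564 tilt [0.1147 0.042 ] F [-0.5   1.27 -0.15] w36.1 shift cm [ 0.9  -0.08  2.87] turn -0.004<stdin>:6: RuntimeWarning: Mean of empty slice.
  ret = um.true_divide(
Traceback (most recent call last):
ValueError: zero-size array to reduction operation minimum which has no identity
```

>>> send_rows([
  [[3, 0, 0, 0, 0.42], [3, 0, 0, 0, 0.42], [3, 0, 0, 0, 0.42], [0, 0, 0, 0, 0.42]],
])

```text
clock: 13.32
position: [507.8, -127.3, 362.7]
ee_rot: [0.127, 0.99, 0.029, 0.052]
contact_force: [-0.3, 0.5, -0.2]
gripper_width: 35.6
```

```bash
python3 - <<'E'
from h import *
go(594.5,-151.5,345,-.252);print(arm.read_state()['joints'].round(3))
E
```

```text
t13.32 pos [ 507.8 -127.3  362.7] yaw -0.2523 tilt [0.1109 0.0435] F [-0.33  0.49 -0.19] w35.6 shift cm [-8.79 -0.31  2.61] turn -0.0
[ 0.041  0.092 -0.047 -0.04  -1.319 -1.86 ]
```

>>> send_rows([
  [[0, 0, 0, 0, 0.42], [0, 0, 0, 0, 0.42], [0, 0, 0, 0, 0.42], [0, 0, 0, 0, 0.42]],
])

```text
clock: 13.65
position: [505.6, -124.8, 366.1]
ee_rot: [0.124, 0.99, 0.029, 0.056]
contact_force: [0.9, -0.5, 0.3]
gripper_width: 35.9
```

```bash
python3 - <<'E'
from h import *
go(594.5,-151.5,345,-.252);print(arm.read_state()['joints'].round(3))
E
```

```text
t13.65 pos [ 505.6 -124.8  366.1] yaw -0.2462 tilt [0.1174 0.0443] F [ 0.87 -0.47  0.28] w35.9 shift cm [-9.01 -0.57  3.02] turn 0.006
[ 0.046  0.082 -0.05  -0.04  -1.318 -1.859]
```

>>> send_rows([
  [[-0.5, 0, 0, 0, 0.42], [-0.5, 0, 0, 0, 0.42], [-0.5, 0, 0, 0, 0.42], [-0.5, 0, 0, 0, 0.42], [-0.5, 0, 0, 0, 0.42], [-0.5, 0, 0, 0, 0.42], [-0.5, 0, 0, 0, 0.42], [-0.5, 0, 0, 0, 0.42], [-0.5, 0, 0, 0, 0.42], [0, 0, 0, 0, 0.42]],
])

```text
clock: 14.48
position: [557.0, -137.9, 368.9]
ee_rot: [0.125, 0.99, 0.029, 0.054]
contact_force: [0.1, 0.1, -0.1]
gripper_width: 35.9
```

```bash
python3 - <<'E'
from h import *
go(594.5,-151.5,345,-.252);print(arm.read_state()['joints'].round(3))
E
```

```text
t14.48 pos [ 557.  -137.9  368.9] yaw -0.2473 tilt [0.1146 0.0438] F [ 0.07  0.12 -0.05] w35.9 shift cm [-3.71 -0.57  2.74] turn 0.005
[ 0.017  0.181  0.074 -0.043 -1.348 -1.831]
```

>>> send_rows([
  [[-0.7, -0.1, 0.7, 0, 0.42], [-0.7, -0.1, 0.9, 0, 0.42], [-0.7, -0.1, 0.9, 0, 0.42], [-0.7, -0.1, 0.9, 0, 0.42], [-0.7, -0.1, 0.9, 0, 0.42], [-0.6, -0.1, 0.9, 0, 0.42], [-0.2, 0, 0.5, 0, 0.42], [0, 0, 0, 0, 0.42]],
])

```text
clock: 15.15
position: [608.1, -153.5, 308.1]
ee_rot: [0.125, 0.99, 0.029, 0.052]
contact_force: [-0.3, 0.6, -0.3]
gripper_width: 35.7
```

```bash
python3 - <<'E'
from h import *
go(597,-152,271,-.252)
im,d=snap('top');P=cloud('top',d)
m=(P[...,0]>400)&(P[...,0]<530)&(P[...,1]>-60)&(P[...,1]<60)&(P[...,2]>105)&(P[...,2]<150);q=P[m];print('wtab',len(q),q.mean(0) if len(q) else 0)
for y in (130,200,270,340):
    m=(P[...,0]>515)&(P[...,0]<580)&(abs(P[...,1]-y-1)<14)&(P[...,2]>235)&(P[...,2]<310);q=P[m];print('hook',y,len(q),q.mean(0).round(1),q.min(0).round(),q.max(0).round())
E
```

```text
t15.15 pos [ 608.1 -153.5  308.1] yaw -0.2480 tilt [0.1109 0.0447] F [-0.3   0.64 -0.29] w35.7 shift cm [ 1.46 -0.39  3.57] turn 0.004
wtab 0 0
hook 130 65 [553.3 134.4 296.1] [525. 131. 286.] [580. 138. 308.]
hook 200 65 [551.8 203.3 285.6] [523. 200. 275.] [579. 207. 302.]
hook 270 71 [549.5 272.7 275.7] [522. 268. 268.] [580. 277. 288.]
hook 340 69 [550.4 341.7 264.4] [521. 338. 254.] [579. 345. 277.]
```

>>> send_rows([
  [[0.5, -0.2, 0.5, 0, 0.42], [0.5, -0.2, 0.6, 0, 0.42], [0.4, 0, 0.7, 0, 0.42], [0.1, 0, 0.7, 0, 0.42], [0, 0, 0.6, 0, 0.42], [0, 0, 0.4, 0, 0.42], [0, 0, 0, 0, 0.42]],
])

```text
clock: 15.78
position: [594.0, -151.7, 270.6]
ee_rot: [0.125, 0.99, 0.029, 0.054]
contact_force: [0.2, 0.4, 0.1]
gripper_width: 35.9
```

```bash
python3 - <<'E'
from h import *
go(597,-152,271,-.252)
snap('top','s1.png',(380,180,510,240),5)
E
```

```text
t15.78 pos [ 594.  -151.7  270.6] yaw -0.2472 tilt [0.1144 0.0445] F [0.21 0.4  0.15] w35.9 shift cm [-0.3   0.04 -0.01] turn 0.005
```

View pics/s1.png

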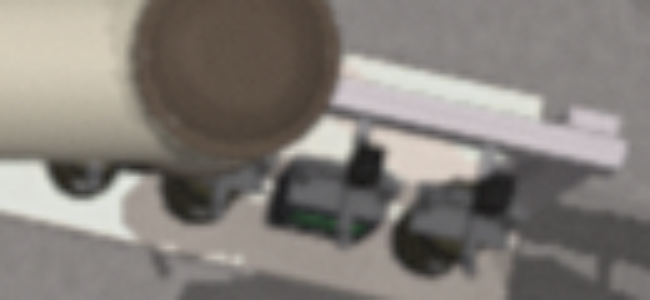

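Occluded but positions agree. Close (with a 3 mm forward nudge) and lift.

>>> send_rows([
  [[-0.3, 0, 0, 0, 0.42], [0, 0, 0, 0, 0], [0, 0, 0, 0, 0], [0, 0, 0, 0, 0], [0, 0, 0, 0, 0], [0, 0, 0, 0, 0]],
])

```text
clock: 16.33
position: [598.2, -153.5, 272.6]
ee_rot: [0.125, 0.99, 0.028, 0.055]
contact_force: [-0.1, -1.0, -0.1]
gripper_width: 13.4
```

```bash
python3 - <<'E'
from h import *
go(597,-152,295,-.252)
E
```

```text
t16.33 pos [ 598.2 -153.5  272.6] yaw -0.2468 tilt [0.1163 0.0424] F [-0.12 -0.99 -0.11] w13.4 shift cm [-0.08  0.27 -2.23] turn 0.005
```

>>> send_rows([
  [[-0.06, 0.04, -0.55, 0, 0], [-0.06, 0.04, -0.55, 0, 0], [-0.06, 0.04, -0.55, 0, 0], [-0.06, 0.04, -0.55, 0, 0], [0, 0, 0, 0, 0]],
])

```text
clock: 16.75
position: [597.2, -152.5, 294.1]
ee_rot: [0.125, 0.99, 0.029, 0.052]
contact_force: [1.3, -1.3, -2.3]
gripper_width: 13.0
```

```bash
python3 - <<'E'
from h import *
go(598.2-.968*80,-153.5+.249*80,295,-.252)
E
```

```text
t16.75 pos [ 597.2 -152.5  294.1] yaw -0.2475 tilt [0.1108 0.0448] F [ 1.31 -1.28 -2.33] w13.0 shift cm [ 7.82 -0.03 -0.86] turn 0.004
```

>>> send_rows([
  [[0.6, 0, -0.07, 0, 0], [1.0, 0, -0.11, 0, 0], [1.2, 0, -0.13, 0, 0], [1.2, 0, -0.13, 0, 0], [1.2, 0, -0.13, 0, 0], [1.2, 0, -0.13, 0, 0], [1.0, 0, -0.11, 0, 0], [0.6, 0, -0.05, 0, 0], [0, 0, 0, 0, 0]],
])

```text
clock: 17.5
position: [507.9, -130.3, 293.0]
ee_rot: [0.125, 0.99, 0.03, 0.049]
contact_force: [0.2, 0.2, -2.8]
gripper_width: 12.9
```

```bash
python3 - <<'E'
from h import *
go(455,341.7,305,.0153)
E
```

```text
t17.50 pos [ 507.9 -130.3  293. ] yaw -0.2484 tilt [0.1055 0.0475] F [ 0.18  0.22 -2.79] w12.9 shift cm [16.85 44.42  0.49] turn -0.264
```

>>> send_rows([
  [[-0.1, 0.05, -0.8, -0.053, 0], [-0.1, 0.5, -1.2, -0.053, 0], [-0.1, 1.0, -1.3, -0.053, 0], [0, 1.5, -1.3, -0.053, 0], [0, 2.0, -0.8, -0.052, 0], [0.3, 2.5, 0, 0, 0], [0.5, 3, 0, 0, 0], [0.5, 3, 0, 0, 0], [0.5, 3, 0, 0, 0], [0.5, 3, 0, 0, 0]],
])

```text
clock: 18.33
position: [482.7, 64.0, 356.1]
ee_rot: [-0.007, 0.998, 0.023, 0.054]
contact_force: [-0.3, 0.7, -2.0]
gripper_width: 13.1
```

```bash
python3 - <<'E'
from h import *
go(455,341.7,330,.0153)
E
```

```text
t18.33 pos [482.7  64.  356.1] yaw 0.0168 tilt [0.1075 0.0468] F [-0.29  0.72 -2.02] w13.1 shift cm [ 2.71 27.66  3.59] turn 0.001
```

>>> send_rows([
  [[0.3, 3, 0.2, 0, 0], [0.3, 3, 0.4, 0, 0], [0.3, 3, 0.5, 0, 0], [0.3, 3, 0.5, 0, 0], [0.3, 3, 0.5, 0, 0], [0.3, 3, 0.5, 0, 0], [0.3, 3, 0.5, 0, 0], [0.3, 2.5, 0.5, 0, 0], [0, 1.5, 0.3, 0, 0], [0, 0.5, 0.2, 0, 0]],
])

```text
clock: 19.17
position: [454.8, 338.5, 324.6]
ee_rot: [-0.01, 0.998, 0.026, 0.057]
contact_force: [0.5, -0.0, -3.5]
gripper_width: 12.7
```

```bash
python3 - <<'E'
from h import *
go(460,341.7,303,.0153)
im,d=snap('top');P=cloud('top',d)
m=(P[...,0]>400)&(P[...,0]<530)&(P[...,1]>-60)&(P[...,1]<60)&(P[...,2]>105)&(P[...,2]<150);q=P[m];print('wtab',len(q),q.mean(0).round(1),q.min(0).round(),q.max(0).round())
E
```

```text
t19.17 pos [454.8 338.5 324.6] yaw 0.0235 tilt [0.1124 0.0526] F [ 0.5  -0.03 -3.47] w12.7 shift cm [-0.28  0.2   2.21] turn 0.008
wtab 36 [450.4   2.4 135.3] [442.  -4. 106.] [460.  13. 146.]
```

>>> send_rows([
  [[-0.1, 0.1, 0.6, 0.004, 0], [-0.1, 0.1, 0.7, 0.004, 0], [0, 0.05, 0.6, 0, 0], [0, 0, 0.3, 0, 0], [0, 0, 0, 0, 0]],
])

```text
clock: 19.63
position: [460.4, 338.0, 300.2]
ee_rot: [-0.004, 0.998, 0.025, 0.056]
contact_force: [-0.4, 0.9, -3.0]
gripper_width: 13.0
```

```bash
python3 - <<'E'
from h import *
go(564,342.5,303,.0153)
E
```

```text
t19.63 pos [460.4 338.  300.2] yaw 0.0100 tilt [0.1107 0.0497] F [-0.43  0.86 -3.02] w13.0 shift cm [-10.33   0.35   0.89] turn -0.005
```

>>> send_rows([
  [[-0.6, 0.1, -0.1, 0, 0], [-1.2, 0.1, 0.1, 0, 0], [-1.5, 0.1, 0.15, 0, 0], [-1.5, 0.1, 0.15, 0, 0], [-1.5, 0, 0.15, 0, 0], [-1.2, 0, 0.12, 0, 0], [-0.8, 0, 0.1, 0, 0], [0, 0, 0, 0, 0]],
])

```text
clock: 20.3
position: [554.5, 340.8, 306.5]
ee_rot: [-0.002, 0.998, 0.026, 0.059]
contact_force: [0.5, 1.0, -2.4]
gripper_width: 13.0
```

```bash
python3 - <<'E'
from h import *
go(564,342.5,303,.0153)
E
```

```text
t20.30 pos [554.5 340.8 306.5] yaw 0.0079 tilt [0.1173 0.0529] F [ 0.46  1.03 -2.38] w13.0 shift cm [-0.9   0.15  0.47] turn -0.007
```

Finish x, then look before lowering.

>>> send_rows([
  [[-0.5, 0.1, 0.2, 0, 0], [-0.4, 0.05, 0.2, 0, 0], [0, 0, 0, 0, 0]],
])

```text
clock: 20.55
position: [565.2, 342.2, 303.3]
ee_rot: [-0.002, 0.998, 0.026, 0.059]
contact_force: [-0.0, 0.9, -2.4]
gripper_width: 12.9
```

```bash
python3 - <<'E'
from h import *
go(564,342.5,303,.0153)
snap('scene','s2.png',(350,110,490,220),5)
E
```

```text
t20.55 pos [565.2 342.2 303.3] yaw 0.0070 tilt [0.117  0.0527] F [-0.04  0.94 -2.4 ] w12.9 shift cm [0.12 0.03 0.02] turn -0.008
```

View pics/s2.png

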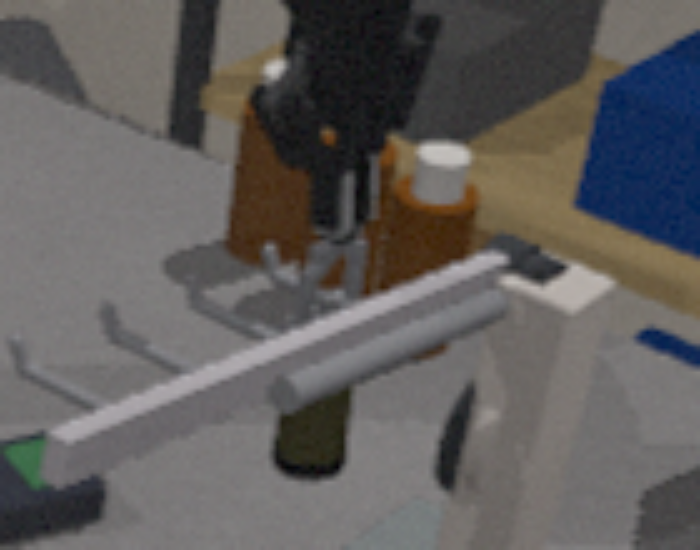

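>>> send_rows([
  [[0.05, -0.03, 0.5, 0, 0], [0.05, -0.03, 0.6, 0, 0], [0.05, -0.03, 0.5, 0, 0], [0.03, 0, 0.3, 0, 0], [0, 0, 0, 0, 0]],
])

```text
clock: 21.02
position: [563.4, 342.5, 282.6]
ee_rot: [-0.003, 0.998, 0.026, 0.058]
contact_force: [0.1, 0.1, -2.7]
gripper_width: 13.3
```

```bash
python3 - <<'E'
from h import *
go(564,342.5,277,.0153)
E
```

```text
t21.02 pos [563.4 342.5 282.6] yaw 0.0089 tilt [0.1159 0.053 ] F [ 0.08  0.09 -2.72] w13.3 shift cm [ 0.   -0.03  0.56] turn -0.006
```

>>> send_rows([
  [[0.02, 0, 0.2, 0, 0], [0.02, 0, 0.2, 0, 0], [0.02, 0, 0.2, 0, 0], [0, 0, 0, 0, 0], [0, 0, 0, 0, 0]],
])

```text
clock: 21.43
position: [563.5, 342.0, 278.7]
ee_rot: [-0.003, 0.998, 0.026, 0.059]
contact_force: [-0.5, -0.2, 0.3]
gripper_width: 12.9
```

```bash
python3 - <<'E'
from h import *
go(564,342.5,277,.0153)
E
```

```text
t21.43 pos [563.5 342.  278.7] yaw 0.0097 tilt [0.1183 0.0522] F [-0.48 -0.17  0.28] w12.9 shift cm [-0.03  0.04  0.18] turn -0.006
```

>>> send_rows([
  [[0, 0, 0, 0, 0], [0, 0, 0, 0, 0], [0, 0, 0, 0, 0], [0, 0, 0, 0, 0], [0, 0, 0, 0, 0], [0, 0, 0, 0, 0]],
])

```text
clock: 21.93
position: [563.5, 342.1, 279.5]
ee_rot: [-0.003, 0.998, 0.026, 0.06]
contact_force: [-1.6, -0.3, 0.0]
gripper_width: 12.7
```

Arm carries it. Open.

>>> send_rows([
  [[0, 0, 0, 0, 0.1], [0, 0, 0, 0, 0.2], [0, 0, 0, 0, 0.3], [0, 0, 0, 0, 0.4], [0, 0, 0, 0, 0.42], [0, 0, 0, 0, 0.42]],
])

```text
clock: 22.43
position: [565.5, 344.0, 281.5]
ee_rot: [-0.004, 0.998, 0.029, 0.063]
contact_force: [0.3, 1.0, 0.2]
gripper_width: 35.7
```

>>> send_rows([
  [[-0.05, 0.05, -0.5, 0, 0.42], [-0.1, 0.05, -1.0, 0, 0.42], [-0.1, 0.05, -1.0, 0, 0.42], [-0.1, 0.05, -1.0, 0, 0.42], [-0.1, 0.05, -1.0, 0, 0.42], [-0.1, 0.05, -1.0, 0, 0.42], [-0.1, 0.05, -1.0, 0, 0.42], [-0.1, 0.05, -0.6, 0, 0.42], [0, 0, 0, 0, 0.42]],
])

```text
clock: 23.18
position: [564.9, 344.4, 365.6]
ee_rot: [-0.004, 0.997, 0.031, 0.066]
contact_force: [0.2, 0.4, 0.7]
gripper_width: 35.9
```

```bash
python3 - <<'E'
from h import *
go(579,-215,345,-.252)
im,d=snap('top');P=cloud('top',d)
cv2.imwrite('pics/t3.png',cv2.resize(im[170:290,200:370],None,fx=4,fy=4,interpolation=cv2.INTER_CUBIC))
for z0,z1 in((38,58),(100,150)):
    m=(P[...,0]>400)&(P[...,0]<530)&(P[...,1]>-60)&(P[...,1]<60)&(P[...,2]>z0)&(P[...,2]<z1);q=P[m];print('w',len(q),q.mean(0).round(1),q.min(0).round(),q.max(0).round())
E
```

```text
t23.18 pos [564.9 344.4 365.6] yaw 0.0117 tilt [0.1323 0.0633] F [0.25 0.39 0.74] w35.9 shift cm [ -0.94 -55.97  -1.32] turn 0.264
w 237 [449.    3.2  48.2] [423. -25.  39.] [479.  30.  58.]
w 49 [449.9   1.3 126.7] [442. -15. 101.] [459.  16. 142.]
```

View pics/t3.png

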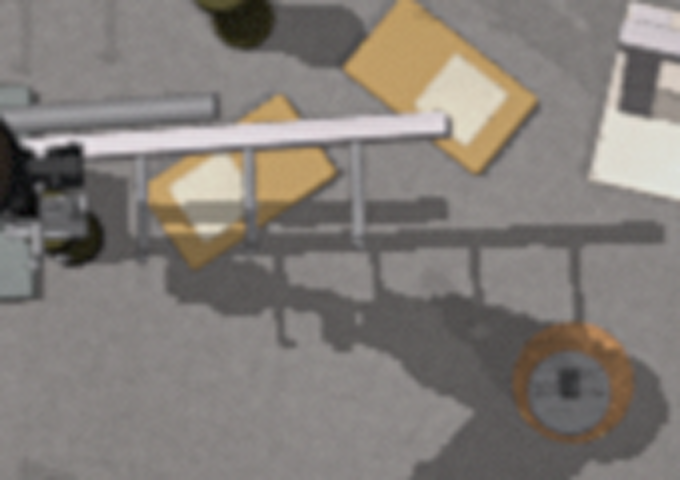

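>>> send_rows([
  [[0, -1, -0.06, 0, 0.42], [0, -2, -0.12, 0, 0.42], [0, -3, -0.2, 0, 0.42], [0, -3, -0.2, 0, 0.42], [0, -3, -0.2, 0, 0.42], [0, -3, -0.2, 0, 0.42], [0, -3, -0.2, 0, 0.42], [0, -3, -0.2, 0, 0.42], [0, -3, -0.2, 0, 0.42], [0, -3, -0.2, 0, 0.42]],
])

```text
clock: 24.07
position: [560.6, 61.9, 357.6]
ee_rot: [-0.008, 0.998, 0.028, 0.059]
contact_force: [-0.5, -0.3, -0.4]
gripper_width: 35.8
```

>>> send_rows([
  [[0, -3, -0.2, 0.03, 0.42], [0, -3, -0.2, 0.03, 0.42], [0, -3, -0.2, 0.03, 0.42], [0, -3, -0.2, 0.03, 0.42], [0, -3, -0.2, 0.03, 0.42], [0, -3, -0.2, 0.03, 0.42], [0, -3, -0.2, 0.03, 0.42], [0, -2, -0.12, 0.03, 0.42], [0, -1, -0.06, 0.02, 0.42], [0, 0, 0, 0, 0.42]],
])

```text
clock: 24.9
position: [525.0, -197.8, 350.6]
ee_rot: [0.133, 0.989, 0.035, 0.048]
contact_force: [0.5, 0.2, 0.9]
gripper_width: 35.8
```

```bash
python3 - <<'E'
from h import *
go(580,-215,330,-.252)
E
```

```text
t24.90 pos [ 525.  -197.8  350.6] yaw -0.2636 tilt [0.1044 0.0565] F [0.54 0.21 0.92] w35.8 shift cm [-5.56 -0.39  2.52] turn -0.012
```

>>> send_rows([
  [[-0.5, 0, 0.3, -0.006, 0.42], [-0.9, -0.1, 0.6, -0.006, 0.42], [-1.0, -0.1, 0.6, 0, 0.42], [-1.0, -0.1, 0.6, 0, 0.42], [-1.0, -0.1, 0.6, 0, 0.42], [-0.8, -0.05, 0.6, 0, 0.42], [-0.4, 0, 0.4, 0, 0.42], [0, 0, 0, 0, 0.42]],
])

```text
clock: 25.57
position: [588.9, -211.7, 311.8]
ee_rot: [0.123, 0.991, 0.036, 0.046]
contact_force: [-0.8, -0.1, -0.2]
gripper_width: 36.0
```

```bash
python3 - <<'E'
from h import *
go(581,-213.5,272,-.252)
E
```

```text
t25.57 pos [ 588.9 -211.7  311.8] yaw -0.2440 tilt [0.1006 0.0591] F [-0.79 -0.06 -0.17] w36.0 shift cm [ 1.05 -0.69  3.86] turn 0.008
```

>>> send_rows([
  [[0.4, -0.25, 0.6, 0.004, 0.42], [0.4, -0.25, 0.7, 0.004, 0.42], [0.2, -0.15, 0.8, 0, 0.42], [0, 0, 0.7, 0, 0.42], [0, 0, 0.6, 0, 0.42], [0, 0, 0.4, 0, 0.42], [0, 0, 0, 0, 0.42]],
])

```text
clock: 26.15
position: [579.2, -212.9, 268.2]
ee_rot: [0.128, 0.99, 0.036, 0.045]
contact_force: [-0.1, -1.1, 0.7]
gripper_width: 36.0
```

```bash
python3 - <<'E'
from h import *
go(581,-213.5,272,-.252)
E
```

```text
t26.15 pos [ 579.2 -212.9  268.2] yaw -0.2528 tilt [0.099  0.0597] F [-0.08 -1.12  0.65] w36.0 shift cm [-0.22  0.02 -0.36] turn -0.001
```

>>> send_rows([
  [[-0.2, 0, -0.35, 0, 0.42], [0, 0, 0, 0, 0], [0, 0, 0, 0, 0], [0, 0, 0, 0, 0], [0, 0, 0, 0, 0], [0, 0, 0, 0, 0]],
])

```text
clock: 26.65
position: [580.9, -215.2, 273.3]
ee_rot: [0.128, 0.99, 0.035, 0.046]
contact_force: [-0.7, -0.5, -1.1]
gripper_width: 13.2
```

>>> send_rows([
  [[-0.05, 0.04, -0.55, 0, 0], [-0.05, 0.04, -0.55, 0, 0], [-0.05, 0.04, -0.55, 0, 0], [-0.05, 0.04, -0.55, 0, 0], [0, 0, 0, 0, 0]],
])

```text
clock: 27.07
position: [579.8, -213.9, 294.3]
ee_rot: [0.128, 0.99, 0.036, 0.042]
contact_force: [0.6, -0.7, -3.2]
gripper_width: 12.9
```

```bash
python3 - <<'E'
from h import *
s=arm.read_state()['position']
go(s[0]-.968*80,s[1]+.249*80,s[2],-.252)
E
```

```text
t27.07 pos [ 579.8 -213.9  294.3] yaw -0.2534 tilt [0.0932 0.0606] F [ 0.57 -0.74 -3.21] w12.9 shift cm [ 7.97 -0.01 -0.6 ] turn -0.001
```

>>> send_rows([
  [[0.6, 0, -0.07, 0, 0], [1.0, 0, -0.09, 0, 0], [1.2, 0, -0.1, 0, 0], [1.2, 0, -0.1, 0, 0], [1.2, 0, -0.1, 0, 0], [1.2, 0, -0.1, 0, 0], [1.2, 0, -0.1, 0, 0], [1.0, 0, -0.08, 0, 0], [0.6, 0, -0.04, 0, 0], [0, 0, 0, 0, 0]],
])

```text
clock: 27.9
position: [477.4, -187.2, 293.2]
ee_rot: [0.128, 0.99, 0.038, 0.039]
contact_force: [-0.4, 0.4, -3.4]
gripper_width: 12.7
```

>>> send_rows([
  [[0, 0.05, -0.8, -0.053, 0], [0, 0.5, -1.2, -0.053, 0], [0, 1.0, -1.3, -0.053, 0], [0, 1.5, -1.3, -0.053, 0], [0, 2.0, -0.8, -0.052, 0], [0.2, 2.5, 0, 0, 0], [0.2, 3, 0.1, 0, 0], [0.2, 3, 0.1, 0, 0], [0.2, 3, 0.1, 0, 0], [0.2, 3, 0.1, 0, 0]],
])

```text
clock: 28.73
position: [464.6, 7.1, 357.2]
ee_rot: [-0.004, 0.998, 0.032, 0.045]
contact_force: [-0.7, -0.3, -3.4]
gripper_width: 13.1
```

```bash
python3 - <<'E'
from h import *
go(460,272.7,325,.0153)
E
```

```text
t28.73 pos [464.6   7.1 357.2] yaw 0.0115 tilt [0.0903 0.0637] F [-0.7  -0.3  -3.42] w13.1 shift cm [ 0.6  26.31  4.85] turn -0.004
```

>>> send_rows([
  [[0.05, 3, 0.3, 0, 0], [0.05, 3, 0.4, 0, 0], [0.05, 3, 0.5, 0, 0], [0.05, 3, 0.5, 0, 0], [0.05, 3, 0.5, 0, 0], [0.05, 3, 0.6, 0, 0], [0.05, 3, 0.6, 0, 0], [0.05, 2, 0.6, 0, 0], [0, 1, 0.4, 0, 0], [0, 0, 0, 0, 0]],
])

```text
clock: 29.57
position: [458.6, 267.7, 328.3]
ee_rot: [-0.008, 0.998, 0.034, 0.048]
contact_force: [-0.4, -0.6, -3.8]
gripper_width: 12.6
```

```bash
python3 - <<'E'
from h import *
go(563,273,307,.0153)
im,d=snap('top');P=cloud('top',d)
for y in (130,200,270,340):
    m=(P[...,0]>515)&(P[...,0]<(580 if y<330 else 530))&(abs(P[...,1]-y-1)<14)&(P[...,2]>225)&(P[...,2]<310);q=P[m];print('hook',y,len(q),q.mean(0).round(1) if len(q) else 0,q.min(0).round(),q.max(0).round()) if len(q) else 0
E
```

```text
t29.57 pos [458.6 267.7 328.3] yaw 0.0193 tilt [0.0946 0.0692] F [-0.37 -0.62 -3.81] w12.6 shift cm [-10.19   0.18   3.14] turn 0.004
hook 130 65 [552.3 132.8 285.5] [524. 129. 276.] [579. 136. 301.]
hook 200 66 [551.9 201.9 276.5] [522. 198. 266.] [579. 205. 293.]
hook 270 65 [551.2 271.7 268.6] [522. 268. 258.] [579. 275. 286.]
hook 340 11 [526.1 339.9 267.1] [522. 337. 255.] [529. 344. 274.]
```

>>> send_rows([
  [[-0.1, 0.2, 0.7, 0, 0], [-0.6, 0.1, 0.8, 0, 0], [-1.2, 0.1, 0.7, 0, 0], [-1.5, 0.1, 0.3, 0, 0], [-1.5, 0, 0.15, 0, 0], [-1.5, 0, 0.15, 0, 0], [-1.2, 0, 0.1, 0, 0], [-0.6, 0, 0.05, 0, 0], [0, 0, 0, 0, 0]],
])

```text
clock: 30.37
position: [553.3, 266.9, 302.2]
ee_rot: [-0.003, 0.998, 0.033, 0.047]
contact_force: [-0.5, 0.2, -4.0]
gripper_width: 13.0
```

```bash
python3 - <<'E'
from h import *
go(563,273,307,.0153)
E
```

```text
t30.37 pos [553.3 266.9 302.2] yaw 0.0093 tilt [0.0942 0.0654] F [-0.46  0.21 -4.  ] w13.0 shift cm [-1.01  0.63 -0.34] turn -0.006
```

>>> send_rows([
  [[-0.5, 0.3, -0.1, 0, 0], [-0.4, 0.3, 0.1, 0, 0], [0, 0, 0.4, 0, 0], [0, 0, 0.5, 0, 0], [0, 0, 0.3, 0, 0], [0, 0, 0, 0, 0]],
])

```text
clock: 30.87
position: [563.7, 272.9, 289.4]
ee_rot: [-0.002, 0.998, 0.032, 0.046]
contact_force: [-0.2, 0.3, -3.7]
gripper_width: 12.9
```

```bash
python3 - <<'E'
from h import *
go(563,273,272,.0153)
E
```

```text
t30.87 pos [563.7 272.9 289.4] yaw 0.0077 tilt [0.0923 0.0646] F [-0.23  0.28 -3.74] w12.9 shift cm [ 0.23 -0.11  1.73] turn -0.008
```

>>> send_rows([
  [[0.03, -0.01, 0.3, 0, 0], [0.03, -0.01, 0.25, 0, 0], [0.03, -0.01, 0.25, 0, 0], [0.03, -0.01, 0.25, 0, 0], [0.03, -0.01, 0.25, 0, 0], [0.03, -0.01, 0.25, 0, 0], [0, 0, 0, 0, 0], [0, 0, 0, 0, 0]],
])

```text
clock: 31.53
position: [563.3, 272.4, 275.8]
ee_rot: [-0.003, 0.998, 0.032, 0.049]
contact_force: [-1.7, -0.6, -0.5]
gripper_width: 12.7
```

```bash
python3 - <<'E'
from h import *
go(563,273,272,.0153)
E
```

```text
t31.53 pos [563.3 272.4 275.8] yaw 0.0097 tilt [0.0968 0.064 ] F [-1.68 -0.55 -0.47] w12.7 shift cm [0.07 0.04 0.38] turn -0.006
```

>>> send_rows([
  [[0.02, 0, 0.2, 0, 0], [0, 0, 0.1, 0, 0], [0, 0, 0, 0, 0], [0, 0, 0, 0, 0], [0, 0, 0, 0, 0], [0, 0, 0, 0, 0], [0, 0, 0, 0, 0], [0, 0, 0, 0, 0]],
])

```text
clock: 32.2
position: [563.3, 272.3, 273.9]
ee_rot: [-0.003, 0.998, 0.032, 0.049]
contact_force: [-0.5, -1.3, -1.0]
gripper_width: 12.9
```

>>> send_rows([
  [[0, 0, 0, 0, 0], [0, 0, 0, 0, 0], [0, 0, 0, 0, 0]],
])

```text
clock: 32.45
position: [563.3, 272.2, 273.9]
ee_rot: [-0.003, 0.998, 0.032, 0.049]
contact_force: [0.2, -1.8, -1.1]
gripper_width: 13.0
```

>>> send_rows([
  [[0.02, 0, 0.25, 0, 0], [0, 0, 0.15, 0, 0], [0, 0, 0, 0, 0], [0, 0, 0, 0, 0], [0, 0, 0, 0, 0], [0, 0, 0, 0, 0], [0, 0, 0, 0, 0], [0, 0, 0, 0, 0]],
])

```text
clock: 33.12
position: [563.3, 272.1, 270.2]
ee_rot: [-0.003, 0.998, 0.031, 0.049]
contact_force: [-1.1, -1.5, 0.2]
gripper_width: 13.1
```

>>> send_rows([
  [[0, 0, 0, 0, 0], [0, 0, 0, 0, 0]],
])

```text
clock: 33.28
position: [563.3, 272.1, 270.2]
ee_rot: [-0.003, 0.998, 0.031, 0.049]
contact_force: [0.1, -1.7, 1.0]
gripper_width: 13.0
```

>>> send_rows([
  [[0, 0, 0, 0, 0], [0, 0, 0, 0, 0]],
])

```text
clock: 33.45
position: [563.3, 272.0, 270.3]
ee_rot: [-0.003, 0.998, 0.031, 0.049]
contact_force: [-1.6, -2.1, 1.0]
gripper_width: 12.9
```

>>> send_rows([
  [[0, 0, -0.15, 0, 0], [0, 0, 0, 0, 0], [0, 0, 0, 0, 0], [0, 0, 0, 0, 0], [0, 0, 0, 0, 0]],
])

```text
clock: 33.87
position: [563.3, 272.1, 271.7]
ee_rot: [-0.003, 0.998, 0.032, 0.049]
contact_force: [-1.7, -0.8, -0.1]
gripper_width: 13.3
```

>>> send_rows([
  [[0, 0, 0, 0, 0], [0, 0, 0, 0, 0]],
])

```text
clock: 34.03
position: [563.3, 272.1, 271.7]
ee_rot: [-0.003, 0.998, 0.032, 0.049]
contact_force: [-1.1, -1.6, 1.5]
gripper_width: 13.0
```

>>> send_rows([
  [[0, 0, 0, 0, 0], [0, 0, 0, 0, 0]],
])

```text
clock: 34.2
position: [563.3, 272.1, 271.7]
ee_rot: [-0.003, 0.998, 0.032, 0.049]
contact_force: [-1.5, -0.9, 0.8]
gripper_width: 13.2
```

>>> send_rows([
  [[0, 0, 0, 0, 0.2], [0, 0, 0, 0, 0.25], [0, 0, 0, 0, 0.3], [0, 0, 0, 0, 0.4], [0, 0, 0, 0, 0.42], [0, 0, 0, 0, 0.42]],
])

```text
clock: 34.7
position: [565.4, 275.3, 273.0]
ee_rot: [-0.004, 0.998, 0.035, 0.052]
contact_force: [0.7, 0.2, 0.6]
gripper_width: 35.5
```

>>> send_rows([
  [[-0.05, 0.05, -0.5, 0, 0.42], [-0.1, 0.05, -1.0, 0, 0.42], [-0.1, 0.05, -1.2, 0, 0.42], [-0.1, 0.05, -1.2, 0, 0.42], [-0.1, 0.05, -1.2, 0, 0.42], [-0.1, 0.05, -1.2, 0, 0.42], [-0.1, 0.05, -1.2, 0, 0.42], [-0.1, 0.05, -1.2, 0, 0.42], [-0.1, 0.05, -0.6, 0, 0.42], [0, 0, 0, 0, 0.42]],
])

```text
clock: 35.53
position: [564.9, 273.2, 379.0]
ee_rot: [-0.004, 0.998, 0.037, 0.056]
contact_force: [0.5, -1.0, 0.5]
gripper_width: 35.8
```

```bash
python3 - <<'E'
from h import *
go(548,-340,345,-.252)
im,d=snap('top');P=cloud('top',d)
for z0,z1 in((38,58),(100,150)):
    m=(P[...,0]>380)&(P[...,0]<550)&(P[...,1]>-80)&(P[...,1]<80)&(P[...,2]>z0)&(P[...,2]<z1);q=P[m];print('w',len(q),q.mean(0).round(1),q.min(0).round(),q.max(0).round())
for y in (130,200):
    m=(P[...,0]>515)&(P[...,0]<580)&(abs(P[...,1]-y-1)<14)&(P[...,2]>225)&(P[...,2]<310);q=P[m];print('hook',y,len(q),q.mean(0).round(1))
E
```

```text
t35.53 pos [564.9 273.2 379. ] yaw 0.0120 tilt [0.1108 0.0738] F [ 0.49 -0.97  0.45] w35.8 shift cm [  2.29 -61.38  -1.34] turn 0.264
w 238 [449.1   3.4  48.2] [423. -25.  38.] [479.  30.  58.]
w 50 [449.8   2.9 127.2] [442. -15. 101.] [459.  18. 145.]
hook 130 67 [552.5 130.8 259.6]
hook 200 68 [551.2 200.6 256.2]
```

>>> send_rows([
  [[0, -1, -0.07, 0, 0.42], [0, -2, -0.14, 0, 0.42], [0, -3, -0.2, 0, 0.42], [0, -3.3, -0.2, 0, 0.42], [0, -3.3, -0.2, 0, 0.42], [0, -3.3, -0.2, 0, 0.42], [0, -3.3, -0.2, 0, 0.42], [0, -3.3, -0.2, 0, 0.42], [0, -3.3, -0.2, 0, 0.42], [0, -3.3, -0.2, 0, 0.42]],
])

```text
clock: 36.42
position: [561.2, -29.8, 365.3]
ee_rot: [-0.009, 0.998, 0.034, 0.047]
contact_force: [1.2, -0.5, -0.1]
gripper_width: 35.7
```

>>> send_rows([
  [[0, -3.3, -0.2, 0.03, 0.42], [0, -3.3, -0.2, 0.03, 0.42], [0, -3.3, -0.2, 0.03, 0.42], [0, -3.3, -0.2, 0.03, 0.42], [0, -3.3, -0.2, 0.03, 0.42], [0, -3.3, -0.2, 0.03, 0.42], [0, -3.3, -0.2, 0.03, 0.42], [0, -3, -0.2, 0.03, 0.42], [0, -2, -0.12, 0.02, 0.42], [0, -1, -0.06, 0, 0.42]],
])

```text
clock: 37.25
position: [517.0, -340.5, 349.4]
ee_rot: [0.131, 0.99, 0.041, 0.032]
contact_force: [-0.6, 0.1, 0.3]
gripper_width: 35.9
```

```bash
python3 - <<'E'
from h import *
go(548.5,-338.3,315,-.252)
E
```

```text
t37.25 pos [ 517.  -340.5  349.4] yaw -0.2610 tilt [0.0743 0.0735] F [-0.61  0.05  0.26] w35.9 shift cm [-2.8   0.71  3.67] turn -0.009
```

>>> send_rows([
  [[-0.3, 0.1, 0.4, -0.005, 0.42], [-0.6, 0.15, 0.6, -0.004, 0.42], [-0.6, 0.15, 0.6, 0, 0.42], [-0.6, 0.15, 0.6, 0, 0.42], [-0.4, 0.1, 0.6, 0, 0.42], [-0.2, 0.05, 0.4, 0, 0.42], [0, 0, 0, 0, 0.42]],
])

```text
clock: 37.83
position: [549.3, -335.5, 313.1]
ee_rot: [0.125, 0.991, 0.043, 0.03]
contact_force: [-0.0, -0.0, 0.6]
gripper_width: 35.7
```

```bash
python3 - <<'E'
from h import *
go(548.5,-338.3,272,-.252)
E
```

```text
t37.83 pos [ 549.3 -335.5  313.1] yaw -0.2484 tilt [0.0692 0.0776] F [-0.04 -0.04  0.56] w35.7 shift cm [ 0.21 -0.67  4.06] turn 0.004
```

>>> send_rows([
  [[0.1, -0.25, 0.6, 0.004, 0.42], [0.1, -0.25, 0.7, 0, 0.42], [0, -0.1, 0.8, 0, 0.42], [0, 0, 0.8, 0, 0.42], [0, 0, 0.6, 0, 0.42], [0, 0, 0.3, 0, 0.42], [0, 0, 0, 0, 0.42]],
])

```text
clock: 38.42
position: [548.3, -336.7, 270.4]
ee_rot: [0.126, 0.991, 0.043, 0.029]
contact_force: [-0.3, -0.0, 0.5]
gripper_width: 36.1
```

```bash
python3 - <<'E'
from h import *
go(548.5,-338.3,272,-.252)
E
```

```text
t38.42 pos [ 548.3 -336.7  270.4] yaw -0.2510 tilt [0.0684 0.0781] F [-0.31 -0.04  0.5 ] w36.1 shift cm [-0.07 -0.14 -0.17] turn 0.001
```

>>> send_rows([
  [[-0.05, -0.15, -0.15, 0, 0.42], [0, 0, 0, 0, 0], [0, 0, 0, 0, 0], [0, 0, 0, 0, 0], [0, 0, 0, 0, 0], [0, 0, 0, 0, 0]],
])

```text
clock: 38.92
position: [548.1, -340.7, 273.1]
ee_rot: [0.127, 0.991, 0.041, 0.03]
contact_force: [0.4, -1.2, -0.2]
gripper_width: 13.1
```

>>> send_rows([
  [[-0.03, 0.05, -0.55, 0, 0], [-0.03, 0.05, -0.55, 0, 0], [-0.03, 0.05, -0.55, 0, 0], [-0.03, 0.05, -0.55, 0, 0], [0, 0, 0, 0, 0]],
])

```text
clock: 39.33
position: [547.6, -339.1, 294.7]
ee_rot: [0.126, 0.991, 0.043, 0.027]
contact_force: [0.3, 0.5, -2.4]
gripper_width: 12.7
```

```bash
python3 - <<'E'
from h import *
s=arm.read_state()['position']
go(s[0]-.968*80,s[1]+.249*80,s[2],-.252)
E
```

```text
t39.33 pos [ 547.6 -339.1  294.7] yaw -0.2519 tilt [0.0651 0.0786] F [ 0.29  0.51 -2.36] w12.7 shift cm [ 7.99 -0.   -0.35] turn 0.0
```

>>> send_rows([
  [[0.6, 0, -0.05, 0, 0], [1.0, 0, -0.05, 0, 0], [1.2, 0, -0.06, 0, 0], [1.2, 0, -0.06, 0, 0], [1.2, 0, -0.06, 0, 0], [1.2, 0, -0.06, 0, 0], [1.2, 0, -0.06, 0, 0], [1.0, 0, -0.05, 0, 0], [0.6, 0, -0.03, 0, 0], [0, 0, 0, 0, 0]],
])

```text
clock: 40.17
position: [446.1, -311.7, 294.1]
ee_rot: [0.127, 0.991, 0.045, 0.025]
contact_force: [-0.4, -0.0, -3.6]
gripper_width: 13.1
```

>>> send_rows([
  [[0, 0.05, -0.8, -0.053, 0], [0, 0.5, -1.2, -0.053, 0], [0, 1.0, -1.3, -0.053, 0], [0, 1.5, -1.3, -0.053, 0], [0, 2.0, -0.8, -0.052, 0], [0, 2.5, 0.1, 0, 0], [0, 3, 0.2, 0, 0], [0, 3, 0.2, 0, 0], [0, 3, 0.2, 0, 0], [0, 3, 0.2, 0, 0]],
])

```text
clock: 41.0
position: [444.7, -118.3, 356.6]
ee_rot: [-0.006, 0.999, 0.041, 0.032]
contact_force: [0.8, 0.6, -3.6]
gripper_width: 12.9
```

```bash
python3 - <<'E'
from h import *
go(460,202,325,.0153)
E
```

```text
t41.00 pos [ 444.7 -118.3  356.6] yaw 0.0142 tilt [0.0626 0.082 ] F [ 0.76  0.61 -3.63] w12.9 shift cm [-1.61 31.64  5.87] turn -0.001
```

>>> send_rows([
  [[-0.1, 3, 0.3, 0, 0], [-0.1, 3, 0.4, 0, 0], [-0.1, 3, 0.4, 0, 0], [-0.1, 3, 0.4, 0, 0], [-0.1, 3, 0.5, 0, 0], [-0.1, 3, 0.6, 0, 0], [-0.1, 3, 0.8, 0, 0], [-0.1, 3, 0.8, 0, 0], [0, 3, 0.9, 0, 0], [0, 2, 0.9, 0, 0]],
])

```text
clock: 41.83
position: [449.9, 192.4, 324.6]
ee_rot: [-0.007, 0.998, 0.044, 0.037]
contact_force: [-0.2, -0.1, -2.7]
gripper_width: 13.1
```

>>> send_rows([
  [[0, 1.5, 0.6, 0, 0], [0, 0.8, 0.4, 0, 0], [0, 0, 0, 0, 0]],
])

```text
clock: 42.08
position: [448.8, 221.4, 313.8]
ee_rot: [-0.01, 0.998, 0.043, 0.035]
contact_force: [-0.6, -1.1, -3.5]
gripper_width: 13.4
```

```bash
python3 - <<'E'
from h import *
go(564,202,297,.0153)
E
```

```text
t42.08 pos [448.8 221.4 313.8] yaw 0.0233 tilt [0.0692 0.0874] F [-0.63 -1.08 -3.5 ] w13.4 shift cm [-11.33  -2.35   2.3 ] turn 0.008
```

>>> send_rows([
  [[0, -0.7, 0.4, 0.004, 0], [-0.1, -0.9, 0.4, 0.004, 0], [-0.4, -0.6, 0.4, 0, 0], [-0.8, -0.2, 0.3, 0, 0], [0, 0, 0, 0, 0]],
])

```text
clock: 42.5
position: [464.4, 193.2, 297.1]
ee_rot: [-0.005, 0.998, 0.043, 0.035]
contact_force: [1.0, -0.2, -3.3]
gripper_width: 13.1
```

```bash
python3 - <<'E'
from h import *
go(564,202,297,.0153)
E
```

```text
t42.50 pos [464.4 193.2 297.1] yaw 0.0122 tilt [0.07   0.0866] F [ 0.99 -0.16 -3.32] w13.1 shift cm [-9.94  0.75  0.78] turn -0.003
```

>>> send_rows([
  [[-0.6, 0.3, 0, 0, 0], [-1.2, 0.3, 0.1, 0, 0], [-1.5, 0.2, 0.1, 0, 0], [-1.5, 0.1, 0.1, 0, 0], [-1.4, 0, 0.1, 0, 0], [-1.2, 0, 0.1, 0, 0], [-0.8, 0, 0.05, 0, 0], [0, 0, 0, 0, 0]],
])

```text
clock: 43.17
position: [555.7, 200.6, 300.0]
ee_rot: [-0.001, 0.998, 0.044, 0.038]
contact_force: [0.0, -0.6, -3.6]
gripper_width: 13.1
```

```bash
python3 - <<'E'
from h import *
go(564,202,297,.0153)
E
```

```text
t43.17 pos [555.7 200.6 300. ] yaw 0.0060 tilt [0.0754 0.0882] F [ 0.01 -0.6  -3.57] w13.1 shift cm [-0.8   0.11  0.37] turn -0.009
```

>>> send_rows([
  [[-0.4, 0.05, 0.2, 0, 0], [-0.3, 0.05, 0.4, 0, 0], [0.04, -0.03, 0.6, 0, 0], [0.04, -0.04, 0.6, 0, 0], [0.03, -0.03, 0.4, 0, 0], [0, 0, 0, 0, 0]],
])

```text
clock: 43.67
position: [562.5, 202.4, 275.9]
ee_rot: [-0.001, 0.998, 0.044, 0.037]
contact_force: [-0.5, 0.2, -3.5]
gripper_width: 13.2
```

>>> send_rows([
  [[0.02, -0.02, 0.25, 0, 0], [0.02, -0.02, 0.25, 0, 0], [0.02, -0.02, 0.25, 0, 0], [0.02, -0.02, 0.25, 0, 0], [0.02, -0.02, 0.25, 0, 0], [0.02, -0.02, 0.25, 0, 0], [0.02, -0.02, 0.25, 0, 0], [0, 0, 0, 0, 0], [0, 0, 0, 0, 0]],
])

```text
clock: 44.42
position: [562.2, 202.2, 259.2]
ee_rot: [-0.002, 0.998, 0.044, 0.039]
contact_force: [-1.2, -0.3, -1.1]
gripper_width: 13.0
```

```bash
python3 - <<'E'
from h import *
go(563.5,202,250,.0153)
E
```

```text
t44.42 pos [562.2 202.2 259.2] yaw 0.0074 tilt [0.0767 0.0881] F [-1.17 -0.31 -1.11] w13.0 shift cm [-0.06 -0.1   0.93] turn -0.008
```

>>> send_rows([
  [[0.0, -0.02, 0.25, 0, 0], [0.0, -0.02, 0.25, 0, 0], [0, -0.02, 0.2, 0, 0], [0, 0, 0, 0, 0], [0, 0, 0, 0, 0], [0, 0, 0, 0, 0], [0, 0, 0, 0, 0], [0, 0, 0, 0, 0]],
])

```text
clock: 45.08
position: [562.8, 202.0, 252.7]
ee_rot: [-0.002, 0.998, 0.044, 0.039]
contact_force: [-1.4, -0.7, 0.4]
gripper_width: 13.1
```

>>> send_rows([
  [[0, 0, 0, 0, 0], [0, 0, 0, 0, 0]],
])

```text
clock: 45.25
position: [562.8, 202.0, 252.9]
ee_rot: [-0.002, 0.998, 0.044, 0.039]
contact_force: [-0.8, 0.1, -0.1]
gripper_width: 12.9
```

>>> send_rows([
  [[0, 0, 0, 0, 0], [0, 0, 0, 0, 0]],
])

```text
clock: 45.42
position: [562.8, 202.0, 252.9]
ee_rot: [-0.002, 0.998, 0.044, 0.039]
contact_force: [-0.9, -1.0, 0.0]
gripper_width: 12.9
```

>>> send_rows([
  [[0, 0, 0, 0, 0], [0, 0, 0, 0, 0]],
])

```text
clock: 45.58
position: [562.8, 202.0, 253.0]
ee_rot: [-0.002, 0.998, 0.044, 0.039]
contact_force: [-1.7, -0.6, -0.9]
gripper_width: 13.1
```

>>> send_rows([
  [[0, 0, 0, 0, 0]],
])

```text
clock: 45.67
position: [562.9, 202.0, 253.0]
ee_rot: [-0.002, 0.998, 0.044, 0.039]
contact_force: [-1.9, -0.4, -0.1]
gripper_width: 12.7
```

>>> send_rows([
  [[0, 0, 0, 0, 0]],
])

```text
clock: 45.75
position: [562.8, 202.0, 253.0]
ee_rot: [-0.002, 0.998, 0.044, 0.039]
contact_force: [-0.9, -0.1, -0.1]
gripper_width: 13.3
```

>>> send_rows([
  [[0.0, -0.02, 0.3, 0, 0], [0, 0, 0, 0, 0], [0, 0, 0, 0, 0], [0, 0, 0, 0, 0], [0, 0, 0, 0, 0], [0, 0, 0, 0, 0], [0, 0, 0, 0, 0], [0, 0, 0, 0, 0]],
])

```text
clock: 46.42
position: [563.3, 202.0, 250.0]
ee_rot: [-0.002, 0.998, 0.044, 0.039]
contact_force: [-1.4, -1.6, 0.4]
gripper_width: 13.0
```

>>> send_rows([
  [[0, 0, 0, 0, 0]],
])

```text
clock: 46.5
position: [563.3, 202.0, 250.1]
ee_rot: [-0.002, 0.998, 0.044, 0.039]
contact_force: [-1.6, -0.8, 0.0]
gripper_width: 13.0
```

>>> send_rows([
  [[0, 0, 0, 0, 0]],
])

```text
clock: 46.58
position: [563.3, 202.0, 250.1]
ee_rot: [-0.002, 0.998, 0.044, 0.039]
contact_force: [-1.2, -0.8, 0.6]
gripper_width: 12.9
```

>>> send_rows([
  [[0, 0, 0, 0, 0]],
])

```text
clock: 46.67
position: [563.3, 202.0, 250.1]
ee_rot: [-0.002, 0.998, 0.044, 0.039]
contact_force: [-1.7, -0.5, 0.0]
gripper_width: 12.9
```

>>> send_rows([
  [[0, 0, 0, 0, 0]],
])

```text
clock: 46.75
position: [563.3, 202.0, 250.1]
ee_rot: [-0.002, 0.998, 0.044, 0.039]
contact_force: [-1.4, -1.3, -0.0]
gripper_width: 12.7
```

>>> send_rows([
  [[0, 0, 0, 0, 0]],
])

```text
clock: 46.83
position: [563.3, 202.0, 250.1]
ee_rot: [-0.002, 0.998, 0.044, 0.039]
contact_force: [-1.1, -1.5, -0.1]
gripper_width: 13.0
```

>>> send_rows([
  [[0, 0, 0, 0, 0.2], [0, 0, 0, 0, 0.25], [0, 0, 0, 0, 0.3], [0, 0, 0, 0, 0.4], [0, 0, 0, 0, 0.42], [0, 0, 0, 0, 0.42]],
])

```text
clock: 47.33
position: [565.5, 203.7, 251.2]
ee_rot: [-0.002, 0.998, 0.046, 0.042]
contact_force: [0.2, -0.3, 0.0]
gripper_width: 35.8
```

>>> send_rows([
  [[-0.05, 0.05, -0.5, 0, 0.42], [-0.05, 0.08, -1.0, 0, 0.42], [-0.05, 0.08, -1.2, 0, 0.42], [-0.05, 0.08, -1.2, 0, 0.42], [-0.05, 0.08, -1.2, 0, 0.42], [-0.05, 0.08, -1.2, 0, 0.42], [-0.05, 0.08, -1.2, 0, 0.42], [-0.05, 0.08, -1.2, 0, 0.42], [-0.05, 0.05, -0.6, 0, 0.42], [0, 0, 0, 0, 0.42]],
])

```text
clock: 48.17
position: [562.7, 201.5, 356.8]
ee_rot: [-0.003, 0.998, 0.047, 0.046]
contact_force: [0.0, -0.3, -0.1]
gripper_width: 35.7
```

```bash
cat >> h.py <<'E'
def wt():
    im,d=snap('top');P=cloud('top',d)
    for z0,z1 in((38,58),(100,150)):
        m=(P[...,0]>380)&(P[...,0]<550)&(P[...,1]>-80)&(P[...,1]<80)&(P[...,2]>z0)&(P[...,2]<z1);q=P[m]
        if len(q):print('w',len(q),q.mean(0).round(1),q.min(0).round(),q.max(0).round())
    return im,P
E
python3 - <<'E'
from h import *
go(452,2,220,.0)
im,P=wt()
for y in (130,):
    m=(P[...,0]>515)&(P[...,0]<580)&(abs(P[...,1]-y-1)<14)&(P[...,2]>205)&(P[...,2]<310);q=P[m];print('hook',y,len(q),q.mean(0).round(1))
snap('scene','s5.png',(290,130,490,290),4)
E
```

```text
t48.17 pos [562.7 201.5 356.8] yaw 0.0095 tilt [0.0909 0.0942] F [ 0.   -0.27 -0.08] w35.7 shift cm [ 12.29 -21.04  10.68] turn 0.009
w 230 [449.6   3.1  48. ] [423. -25.  39.] [479.  31.  58.]
w 49 [449.7   2.1 127.7] [441. -12. 100.] [459.  18. 144.]
hook 130 65 [552.5 130.9 231.2]
```

View pics/s5.png

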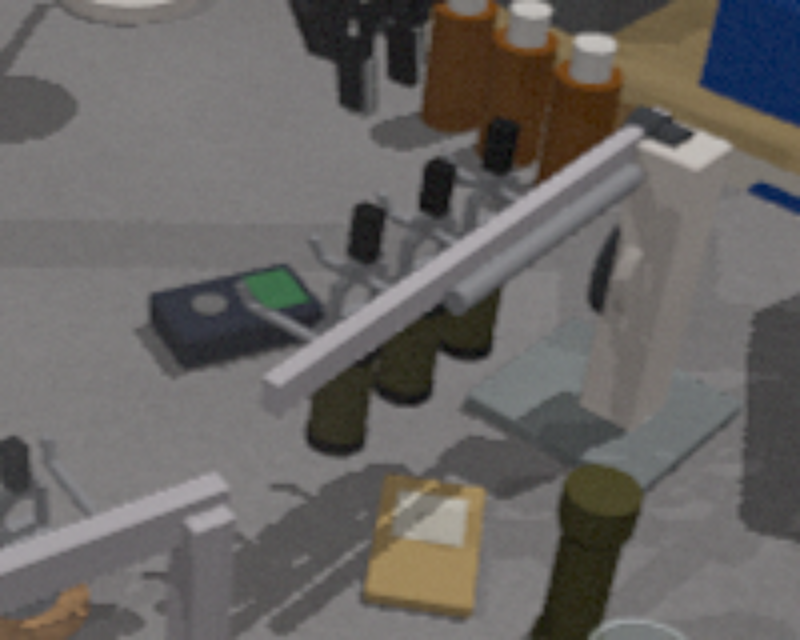

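>>> send_rows([
  [[0.7, -1.0, 0, 0, 0.42], [1.4, -2, 0, 0, 0.42], [1.5, -2.5, 0.2, 0, 0.42], [1.5, -2.5, 0.6, 0, 0.42], [1.5, -2.5, 1, 0, 0.42], [1.5, -2.5, 1.5, 0, 0.42], [1.5, -2.5, 1.8, 0, 0.42], [1.2, -2.0, 1.8, 0, 0.42], [0.8, -1.5, 1.8, 0, 0.42], [0, -0.8, 1.2, 0, 0.42]],
])

```text
clock: 49.1
position: [442.4, 1.8, 215.9]
ee_rot: [-0.003, 0.998, 0.045, 0.039]
contact_force: [-0.7, 0.8, -1.3]
gripper_width: 36.1
```

```bash
python3 - <<'E'
from h import *
go(452.5,4,175,.0)
E
```

```text
t49.10 pos [442.4   1.8 215.9] yaw 0.0104 tilt [0.0771 0.0902] F [-0.66  0.76 -1.28] w36.1 shift cm [-0.69 -0.16  4.16] turn 0.01
```

>>> send_rows([
  [[-0.3, 0.05, 0.8, 0.005, 0.42], [-0.3, 0, 1.2, 0, 0.42], [-0.2, -0.1, 1.2, 0, 0.42], [0, -0.1, 1.2, 0, 0.42], [0, 0, 0.6, 0, 0.42], [0, 0, 0, 0, 0.42]],
])

```text
clock: 49.6
position: [448.9, 1.6, 159.4]
ee_rot: [0.002, 0.998, 0.044, 0.034]
contact_force: [-0.3, 0.3, -0.0]
gripper_width: 35.6
```

```bash
python3 - <<'E'
from h import *
go(452.5,4,108,.0)
E
```

```text
t49.60 pos [448.9   1.6 159.4] yaw -0.0017 tilt [0.0674 0.0872] F [-0.33  0.32 -0.02] w35.6 shift cm [-0.01 -0.21  5.15] turn -0.002
```

>>> send_rows([
  [[0, -0.1, 0.7, 0, 0.42], [0, -0.1, 1.0, 0, 0.42], [0, 0, 1.0, 0, 0.42], [0, 0, 1.0, 0, 0.42], [0, 0, 0.8, 0, 0.42], [0, 0, 0.5, 0, 0.42], [0, 0, 0, 0, 0.42]],
])

```text
clock: 50.18
position: [455.2, 5.7, 109.0]
ee_rot: [0.001, 0.998, 0.044, 0.037]
contact_force: [0.5, -0.5, -0.1]
gripper_width: 36.0
```

```bash
python3 - <<'E'
from h import *
go(452.5,4,108,.0)
E
```

```text
t50.18 pos [455.2   5.7 109. ] yaw 0.0012 tilt [0.0738 0.0885] F [ 0.53 -0.46 -0.07] w36.0 shift cm [ 0.28 -0.18  0.06] turn 0.001
```

>>> send_rows([
  [[0.2, -0.17, 0, 0, 0.42], [0, 0, 0, 0, 0], [0, 0, 0, 0, 0], [0, 0, 0, 0, 0], [0, 0, 0, 0, 0], [0, 0, 0, 0, 0]],
])

```text
clock: 50.68
position: [453.5, 2.2, 110.6]
ee_rot: [-0.0, 0.998, 0.043, 0.038]
contact_force: [-0.3, -2.3, -1.4]
gripper_width: 12.9
```

```bash
python3 - <<'E'
from h import *
s=arm.read_state()['position']
go(s[0],s[1],s[2]+10,.0); go(s[0]+9.2,s[1]-4,s[2],.0)
E
```

```text
t50.68 pos [453.5   2.2 110.6] yaw 0.0040 tilt [0.0749 0.0853] F [-0.33 -2.32 -1.39] w12.9 shift cm [-0.07  0.09 -0.99] turn 0.004
t50.68 pos [453.5   2.2 110.6] yaw 0.0040 tilt [0.0749 0.0853] F [-0.33 -2.32 -1.39] w12.9 shift cm [-0.92 -0.4   0.03] turn 0.004
```

>>> send_rows([
  [[-0.03, 0.03, -0.5, 0, 0], [-0.05, 0.05, -0.7, 0, 0], [-0.3, -0.25, 0, 0, 0], [-0.4, -0.35, 0, 0, 0], [-0.2, -0.2, 0, 0, 0], [0, 0, 0, 0, 0]],
])

```text
clock: 51.18
position: [459.3, -5.8, 120.3]
ee_rot: [0.002, 0.998, 0.044, 0.034]
contact_force: [0.3, 0.3, -5.6]
gripper_width: 12.5
```

```bash
python3 - <<'E'
from h import *
go(462.7,-6,112.5,.0)
snap('scene','s6.png',(240,200,360,300),6)
E
```

```text
t51.18 pos [459.3  -5.8 120.3] yaw -0.0004 tilt [0.0672 0.0881] F [ 0.34  0.31 -5.61] w12.5 shift cm [-0.29 -0.09  0.79] turn -0.0
```

View pics/s6.png

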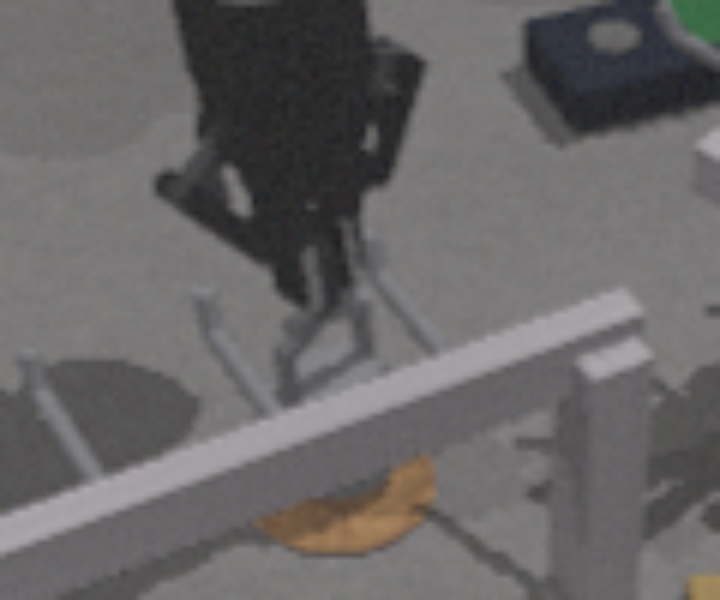

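>>> send_rows([
  [[-0.2, -0.05, 0.4, 0, 0], [-0.1, -0.05, 0.4, 0, 0], [0, 0, 0, 0, 0]],
])

```text
clock: 51.48
position: [463.3, -6.1, 111.6]
ee_rot: [0.002, 0.998, 0.044, 0.034]
contact_force: [-0.4, 1.1, -3.6]
gripper_width: 12.9
```

```bash
python3 - <<'E'
from h import *
go(462.7,-6,111.5,.0)
E
```

```text
t51.48 pos [463.3  -6.1 111.6] yaw -0.0010 tilt [0.0673 0.0883] F [-0.37  1.09 -3.59] w12.9 shift cm [0.06 0.   0.01] turn -0.001
```

Contact starts; release and retreat, then measure.

>>> send_rows([
  [[0, 0, 0.1, 0, 0], [0, 0, 0, 0, 0.2], [0, 0, 0, 0, 0.3], [0, 0, 0, 0, 0.42], [0, 0, 0, 0, 0.45], [0, 0, 0, 0, 0.45]],
])

```text
clock: 51.98
position: [467.9, -4.8, 114.3]
ee_rot: [0.0, 0.998, 0.045, 0.039]
contact_force: [0.1, 0.0, 0.0]
gripper_width: 38.6
```

>>> send_rows([
  [[-0.05, 0.06, -0.6, 0, 0.45], [-0.1, 0.1, -1.2, 0, 0.45], [-0.1, 0.1, -1.5, 0, 0.45], [-0.1, 0.1, -2, 0, 0.45], [0, 0.1, -2.5, 0, 0.45], [0, 0, -2.5, 0, 0.45], [0, 0, -2.5, 0, 0.45], [0, -1, -2.5, 0, 0.45], [0, -2, -2, 0, 0.45], [0, -3, -1, 0, 0.45]],
])

```text
clock: 52.82
position: [455.9, -76.8, 303.3]
ee_rot: [-0.003, 0.998, 0.043, 0.039]
contact_force: [1.7, -0.8, 0.7]
gripper_width: 38.4
```

>>> send_rows([
  [[0, -3, 0, 0, 0.45], [0, -3, 0, 0, 0.45], [0, -3, 0, 0, 0.45], [0, -3, 0, 0, 0.45], [0, -3, 0, 0, 0.45], [0, -3, 0, 0, 0.45], [0, -3, 0, 0, 0.45], [0, -2, 0, 0, 0.45], [0, -1, 0, 0, 0.45], [0, 0, 0, 0, 0.45]],
])

```text
clock: 53.65
position: [457.7, -332.7, 293.8]
ee_rot: [-0.002, 0.998, 0.041, 0.049]
contact_force: [1.0, 1.3, 1.0]
gripper_width: 38.4
```

```bash
python3 - <<'E'
from h import *
go(462.7,-6,111.5,.0)
im,P=wt()
cv2.imwrite('pics/t6.png',cv2.resize(im[170:290,200:370],None,fx=4,fy=4,interpolation=cv2.INTER_CUBIC))
E
```

```text
t53.65 pos [ 457.7 -332.7  293.8] yaw 0.0089 tilt [0.0968 0.0811] F [0.98 1.29 0.99] w38.4 shift cm [ 1.25 31.09 20.78] turn 0.009
w 245 [458.4   3.5  47.7] [431. -25.  38.] [490.  33.  58.]
w 51 [459.3   3.7 126.7] [451. -15. 100.] [467.  18. 143.]
```

View pics/t6.png

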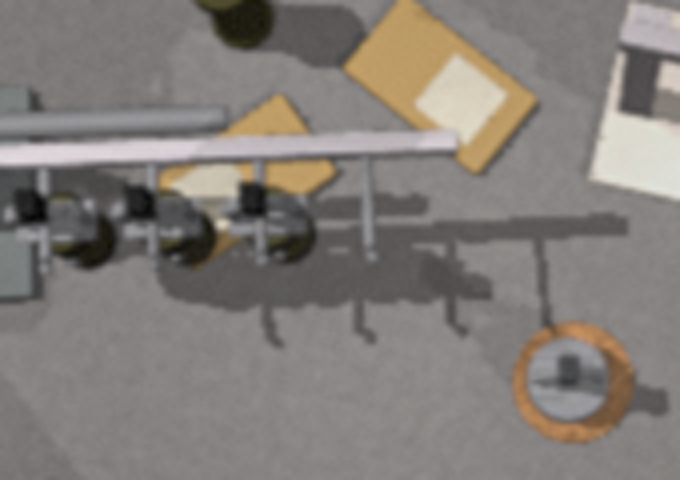

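>>> send_rows([
  [[0, 0, 0, 0, 0.45], [0, 0, 0, 0, 0.45], [0, 0, 0, 0, 0.45], [0, 0, 0, 0, 0.45], [0, 0, 0, 0, 0.45], [0, 0, 0, 0, 0.45], [0, 0, 0, 0, 0.45], [0, 0, 0, 0, 0.45], [0, 0, 0, 0, 0.45], [0, 0, 0, 0, 0.45]],
])

```text
clock: 54.53
position: [458.5, -325.9, 296.7]
ee_rot: [-0.007, 0.998, 0.041, 0.05]
contact_force: [0.3, -0.5, 0.1]
gripper_width: 38.1
```

>>> send_rows([
  [[0, 0, 0, 0, 0.45], [0, 0, 0, 0, 0.45], [0, 0, 0, 0, 0.45], [0, 0, 0, 0, 0.45], [0, 0, 0, 0, 0.45], [0, 0, 0, 0, 0.45], [0, 0, 0, 0, 0.45], [0, 0, 0, 0, 0.45], [0, 0, 0, 0, 0.45], [0, 0, 0, 0, 0.45]],
])

```text
clock: 55.37
position: [458.3, -326.2, 296.4]
ee_rot: [-0.006, 0.998, 0.041, 0.05]
contact_force: [0.1, -0.3, -0.1]
gripper_width: 38.2
```

```bash
python3 - <<'E'
from h import *
for k in range(2):
    im,P=wt()
    g=im.astype(int).sum(2)
    for y in (130,200,270,340):
        m=(P[...,0]>545)&(P[...,0]<582)&(abs(P[...,1]-y-1)<12)&(P[...,2]>262)&(P[...,2]<320)&(g<200);q=P[m]
        if len(q):print('tab',y,len(q),q.mean(0).round(1))
    m=(P[...,0]>515)&(P[...,0]<580)&(abs(P[...,1]-131)<14)&(P[...,2]>205)&(P[...,2]<310);print('hook3',P[m].mean(0).round(1))
go(462.7,-6,111.5,.0)
E
```

```text
w 244 [458.5   3.2  48. ] [432. -25.  38.] [490.  33.  58.]
w 54 [459.1   3.6 126.2] [451. -13. 100.] [468.  21. 149.]
tab 200 40 [560.5 200.6 277.8]
tab 270 43 [561.3 272.4 278.7]
tab 340 55 [561.4 341.3 280.7]
hook3 [552.  130.9 231.3]
w 244 [458.8   3.2  47.9] [432. -25.  39.] [490.  33.  58.]
w 51 [459.    5.7 125.6] [451. -12. 100.] [467.  21. 141.]
tab 200 39 [560.8 200.5 276.7]
tab 270 44 [561.2 272.5 279. ]
tab 340 53 [560.9 341.5 281. ]
hook3 [552.5 131.  231.2]
t55.47 pos [ 458.4 -326.2  296.4] yaw 0.0168 tilt [0.0992 0.0818] F [-0.18  0.3  -0.43] w38.4 shift cm [ 1.14 30.42 21.  ] turn 0.017
```

Everything is still and in place; handing in.

```bash
python3 -c "
from h import *
print(job.job_done())"
```

```text
the job is handed in; nothing more can be done
None
```

I put the check weight on its cork pad, then hung the three samplers that were present on hook0, hook1 and hook2, and handed the job in at about 55 s. I let each sampler go only once the wrist force showed the arm carrying it.

- **Weight:** my first placing was about 10 mm off the pad's centre. After the samplers were hung I gripped it again and moved it. The last pictures put it upright about 5 mm from the centre; the limit is 15 mm.
- **Samplers:** the last two pictures, taken a fraction of a second apart, show all three at rest, with their tabs within about 2 mm of the hook positions I measured. The arm's tip did not move between them.
- **Bystanders:** I never touched the detector, packs, torch or meter, but I did not measure them again at the end. The gripper was clear of everything.

**What disagreed:** the tool drifted about 0.1 rad from vertical because the moves cannot correct tilt. That, and my wrong guess at how the held weight hung, are the likely causes of the first off-centre placing. The wrist force reading was also noisy, by about 0.5 N or more, so I averaged several readings before releasing the second and third samplers.

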